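# Hang the screw pail and draw out the telescopic arm to its second stop

## Task

Hang the blue screw pail by its wire handle on the hook of the telescopic arm while the arm is still pushed home, keeping the pail upright. Then squeeze the red button in the arm's black grip, draw the arm out past the first stop to its second stop with the pail hanging freely, and finish holding the grip out there, without letting go, so that the mechanic at the ski can throw in the old screws. Leave the toe piece, brakes, screwdriver, track plate and glue bottle where they lie.

Things in the scene. Friction and masses are not known exactly. Their poses are not given: they have to be found in the camera images.
- pail: Open blue metal pail, 94 mm wide at the rim, 70 mm deep, about 0.2 kg, old screws lying fast in it. Rigid upright wire handle: two wires rise from the rim on the pail's own +x and -x sides to a level bar 9 mm thick along the pail's x, straight over 80 mm, its centre line 132 mm above the foot. Origin: centre of the underside, z up.
- pail_bar (a point): Middle of the pail's handle bar, on its centre line. This middle goes on the hook, so take the bar beside it, about 30 mm off the middle, fingers closing across the bar.
- stand: Fixed stand: round grey foot 130 mm across, post, level aluminium outer tube 32 by 32 mm, axis 200 mm above the bench. Origin: centre of the foot's underside. The arm draws out along the stand's own -x; the tube's mouth is 100 mm that way, its rear end 95 mm the other. Three holes 60 mm apart in the tube's -y side (rear hole home, front hole second stop); a brass lock pin shows in its hole.
- extension (a joint): How far the arm is drawn out, m: 0 home, 0.06 first stop, 0.12 second stop = end of travel. With the button out the pin locks the arm in its hole (2 mm play); with it held in the arm slides freely; let up between holes, the pin rubs on the tube and snaps into the next hole the arm is moved to. A spring pulls home with 1.4 N (home) to 2.9 N (out); friction 1 N.
- telescope: The sliding part: inner tube, black plastic grip on its front end and the hook. Grip: 53 mm along the arm (stand's x), 36 mm across (stand's y), 34 mm high. Origin: the grip's centre, 200 mm above the bench; axes as the stand's. Taken from above with the fingers closing across it, the same squeeze pushes the red button in.
- button (a joint): How far the red button is pushed in, m: 0 out, 0.007 flush with the grip. The lock pin is free from about 0.0035. Spring 3 N at first, 8 N when flush. Button 26 by 20 mm, in the middle of the grip's -y side (stand's axes), standing 7 mm proud when out (43 mm across grip and button); moves towards +y.
- hook (a point): Upturned hook of 8 mm rod in front of the grip, moves with the arm. Origin: top of the rod in the trough, 195 mm above the bench, 61 mm before the grip's centre along the stand's -x; axes as the stand's. Tip 28 mm in front of the origin, its top 23 mm above; grip's front 33 mm behind. A bar along the stand's y drops into the trough, its centre line then 4.5 mm above the origin.
- toe_piece: Silver binding toe piece, 107 by 58 by 36 mm, loose on the bench; origin centre of underside. Not to be disturbed.
- brake_a: Black plastic ski brake, about 115 by 104 by 22 mm, loose on the bench; origin on the underside. Not to be disturbed.
- brake_b: Second ski brake, like the first. Not to be disturbed.
- screwdriver: Yellow handled screwdriver, 200 mm long, 26 mm thick, along its x; origin under its middle. Not to be disturbed.
- track_plate: Chrome binding track plate, 62 by 190 by 12 mm, lying against the rail; origin centre of underside. Not to be disturbed.
- glue_bottle: White glue bottle, 42 mm wide and 105 mm tall, standing on the bench; origin centre of underside. Not to be disturbed.
Things that resemble listed ones, but are neither listed nor needed, are in the scene too. Of the things like the pail, leave any that is green; of the rest the smaller one is meant.

How it is judged (in metres and radians):
On the way, in this order (a step that is already met when the one before it is completed fails the run):
1. the pail hangs by its handle on the hook, clear of the bench and out of the fingers, with the arm still home (distance between pail_bar and hook below 0.018 m and contact force between pail and telescope above 0.8 N and contact force between pail and the fingers below 0.1 N and height (world z) of pail above 0.04 m and angle between pail's own z axis and vertical below 0.3 rad and value of joint extension below 0.006 m), for 0.2 s.
2. the button in the grip is squeezed in with the arm at home (value of joint button above 0.0035 m and value of joint extension below 0.02 m and contact force between the fingers and telescope above 2 N), for 0.05 s.
At the end, for the whole second after the job is handed in: The arm stands at its second stop (within 4 mm of 120 mm), the fingers hold the grip with more than 3 N, and the pail hangs from the hook alone: bar within 18 mm of the trough, foot more than 40 mm above the bench, less than 0.3 rad from upright, no longer swinging (under 0.08 m/s) (value of joint extension above 0.116 m and contact force between the fingers and telescope above 3 N and distance between pail_bar and hook below 0.018 m and contact force between pail and telescope above 0.8 N and contact force between pail and the arm below 0.1 N and contact force between pail and the fingers below 0.1 N and height (world z) of pail above 0.04 m and angle between pail's own z axis and vertical below 0.3 rad and linear speed of pail below 0.08 m/s); the arm keeps its last pose, push and grip.
It fails at once if the pail tips so far that screws would spill (angle between pail's own z axis and vertical above 0.7 rad).
It fails at once if a bystander is moved (distance of any of toe_piece, brake_a, brake_b, screwdriver, track_plate, glue_bottle from where it was at the start of the episode above 0.02 m).
It also fails if it takes over 54 s, if anything falls off the work surface, if the arm or the gripper's body presses on something with over 40 N, if the wrist force passes 120 N, or if a joint passes its speed limit or range.

## Robot

A 6-joint arm with a two-finger parallel gripper is mounted at the origin on the work surface. World frame = base frame: x ahead of the robot, y to its left, z up, the work surface at z = 0. Lengths are in m, angles in degrees, forces in N, time in s.
With the tool pointing down it reaches from about 0.275 to 0.825 m from the base axis. Payload 5.2 kg.
Tool frame: the origin (TCP) lies at the very end of the fingers, on their centre line; the grasp point (between the pads) lies 19 mm behind it; x points along the fingers, y is the direction in which the jaws open and shut, and the axes are right-handed (so a half turn about x gives the same grasp; the last joint's range is limited). The gripper opens to 93 mm and grips with 3 to 60 N. Pads are 15 mm wide; open, the fingers measure 128 mm over their backs; the gripper's body (75 mm by 188 mm) begins 65 mm behind the grasp point.
Start: joints at [-76.765, 14.817, 87.949, -0, 77.235, -11.62], TCP at [0.231, -0.499, 0.186] pointing down, gripper open.
Joint ranges: [-179.93, 179.93], [-52.35, 119.4], [10.71, 147.94], [-69.91, 249.91], [12.55, 155.21], [-178.61, 178.61]. Speed limits (degrees/s): [147.25, 147.25, 180, 180, 180, 180].

## Interface

Orientations are given as a 3x3 rotation matrix whose columns are the frame's x, y, z axes.
In Python, from workcell import r, viewer, order gives the robot as it stands.
- The arm moves only by the tool send_rows, never from a script. Its argument "plan" is a list of rows, each an object with "delta_rot": the turn, a rotation vector about the tool's x, y, z as a fraction of full scale, a list of three; "offset": the shift along the tool's x, y, z as a fraction of full scale, a list of three; "gripper": the closure, from 0 (fully open) to 1 (shut). A call has 1 to 10 rows; each row is the pose to reach, as a shift and turn from the pose commanded when the call began, along the tool's axes at that moment, turning the shorter way round; what a row does not reach only later rows make up. Full scale, the value 1, is 120 mm for a shift and 180 degrees for a turn. A row lasts 1/8 s, in which the tool goes at most 62.5 mm and 10.7 degrees, less where a joint would pass 70% of its speed; a pose out of reach is approached as far as the arm can. A call with a number of a shift or a turn outside -1 to 1 is refused whole. A call with a gripper value outside its range is refused whole. The fingers move at their own pace and stop on an object; "squeeze" is the grip in N (left out, the last holds). Time passes only in rows, so rows that repeat a pose let the fingers close. It gives the time, the measured TCP pose, the force and the opening at its end, in the units of the state.
- r.observe(): the state, without advancing time (a new reading comes with each control period).
- viewer.read_camera(name): name is "side" or "top" or "wrist"; returns a dict with "pixels" (384x512x3 uint8, blue, green, red), "K" (3x3 intrinsics, pixels), "k1" (the pictures are not rectified: a ray, as slopes to the right and down, at radius r is drawn at 1 + k1 r^2 times it, then the intrinsics apply), "T" (4x4, takes a point from camera to world coordinates); the wrist camera has in their place "T_tool_cam" (4x4, takes a point from camera to tool coordinates, whose origin is the TCP and whose axes are the tool frame's). Camera axes: x right, y up, looking along -z (the intrinsics and any distortion apply to the point x, -y, -z); pixel columns grow to the right and rows downward; lengths in m; the calibration is good to about 2 mm. A picture is of the moment at which its call begins: read the wrist's pose just before it. There is no depth.
- order.hand_in(): hands the job in, once; it reports no verdict.
The state is a dict: "clock": time; "joints": joint angles; "qvel": joint speeds; "effort": joint torques, N m; "position": TCP position; "ee_rot": TCP orientation; "contact_force": force on the tool from outside, world axes, zero at the start; "wrist_torque": the same for the moment, N m; "width": opening from 0.0 (shut) to 1.0 (fully open).
Only numpy, scipy, OpenCV 4.12 (cv2) and the standard library are available. Lean on these libraries where they do the work, as an engineer would, in place of code of your own. Each camera call takes 0.05 s, during which the arm holds its last target.

## Working session

There is one attempt and no reset: what is moved stays moved. The work goes in short steps, Python scripts to look and compute and a tool call to move; the robot and the scene stay as the last step left them, time stands still between calls to the robot, and variables do not carry over. Pictures are saved under pics/ and viewed, and the job is handed in when it is done.

Besides the shell and the picture viewer there is one more tool, called after ">>>" as name(argument=value, ...) on one line, values as JSON. send_rows: Moves the arm, as the interface text tells. Its arguments: {"type":"object","properties":{"plan":{"type":"array"},"squeeze":{"type":"number"}},"required":["plan"]}

```bash
mkdir -p pics; ls; python3 - <<'E'
from workcell import r, viewer, order
import cv2, numpy as np
print(r.observe())
for n in ("side","top","wrist"):
    c=viewer.read_camera(n); cv2.imwrite(f"pics/{n}0.png",c["pixels"])
    print(n,{k:np.round(v,4).tolist() for k,v in c.items() if k!="pixels"})
E
```

```text
pics
{'clock': 0.0, 'joints': array([-7.67654479e+01,  1.48596684e+01,  8.80106276e+01, -8.77169205e-04,
        7.72335276e+01, -1.16197535e+01]), 'qvel': array([-0.06813007, -0.02009906,  0.0256664 ,  0.01943866,  0.07422572,
        0.02610461]), 'effort': array([ 2.35368998e-04, -4.37305641e+01, -2.84003556e+01,  7.19259703e-02,
        4.16863302e-02, -1.68303091e-04]), 'position': array([ 0.23104652, -0.49845876,  0.18541706]), 'ee_rot': array([[-4.29384601e-04,  4.20314996e-01, -9.07378157e-01],
       [ 1.76051884e-03, -9.07376517e-01, -4.20315069e-01],
       [-9.99998358e-01, -1.77793316e-03, -3.50358965e-04]]), 'contact_force': array([-0.20824921,  0.05213884, -0.16585314]), 'wrist_torque': array([0.0183016 , 0.03175866, 0.0328983 ]), 'width': 0.9978380893474256}
side {'K': [[403.5856, 0.0, 257.4975], [0.0, 403.5856, 186.1857], [0.0, 0.0, 1.0]], 'k1': -0.1393, 'T': [[0.8897, 0.3244, -0.3212, 0.0785], [-0.4565, 0.6294, -0.6289, -0.8797], [-0.0019, 0.7062, 0.7081, 1.0838], [0.0, 0.0, 0.0, 1.0]]}
top {'K': [[428.3275, 0.0, 251.7648], [0.0, 428.3275, 187.4288], [0.0, 0.0, 1.0]], 'k1': -0.081, 'T': [[0.0068, 0.9794, -0.2019, 0.256], [-1.0, 0.006, -0.0045, -0.0377], [-0.0032, 0.202, 0.9794, 1.39], [0.0, 0.0, 0.0, 1.0]]}
wrist {'K': [[264.2674, 0.0, 254.6084], [0.0, 264.2674, 189.2185], [0.0, 0.0, 1.0]], 'k1': -0.0445, 'T_tool_cam': [[0.0004, 0.2436, -0.9699, -0.1986], [1.0, -0.0004, 0.0004, 0.0002], [-0.0003, -0.9699, -0.2436, -0.0671], [0.0, 0.0, 0.0, 1.0]]}
```

View pics/side0.png

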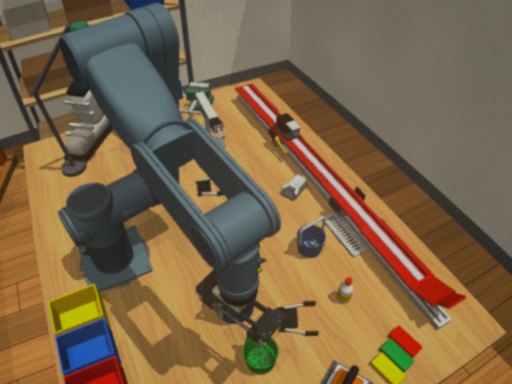

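View pics/top0.png

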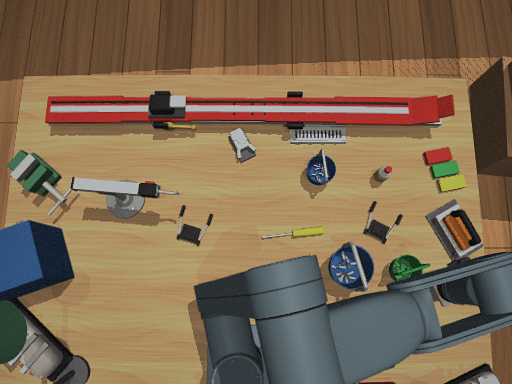

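View pics/wrist0.png

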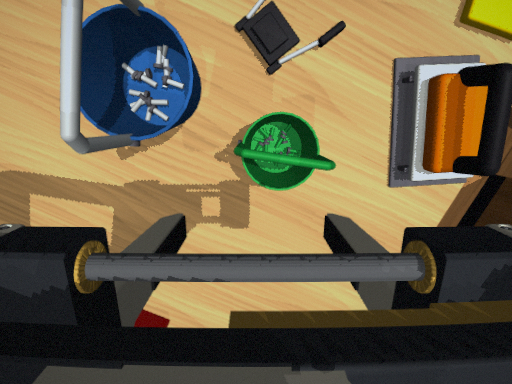

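The scene has these pails in the top view:
- small blue at (321,170)
- larger blue at (351,267)
- green at (406,268)

The small blue one is meant. I'll check it, along with the stand at (125,190), in crops.

```bash
cat > h.py <<'E'
from workcell import r, viewer, order
import cv2, numpy as np
def cam(n):
    if n=="wrist":
        s=r.observe(); c=viewer.read_camera(n)
        T=np.eye(4);T[:3,:3]=s["ee_rot"];T[:3,3]=s["position"]; c["T"]=T@c["T_tool_cam"]
    else: c=viewer.read_camera(n)
    return c
def dist(c): return np.array([c["k1"],0,0,0,0],float)
F=np.diag([1.,-1,-1])
def ray(c,px):
    u=cv2.undistortPointsIter(np.array(px,float).reshape(-1,1,2),c["K"],dist(c),None,None,(3,100,1e-12)).reshape(-1,2)
    d=np.c_[u,np.ones(len(u))]@F@c["T"][:3,:3].T
    return c["T"][:3,3],d
def onz(c,px,z):
    o,d=ray(c,px); return o+d*((z-o[2])/d[:,2])[:,None]
def proj(c,P):
    p=(np.atleast_2d(P)-c["T"][:3,3])@c["T"][:3,:3]@F
    return cv2.projectPoints(p.reshape(-1,1,3),np.zeros(3),np.zeros(3),c["K"],dist(c))[0].reshape(-1,2)
def tri(cp): # [(c,px),...]
    A=np.zeros((3,3));b=np.zeros(3)
    for c,px in cp:
        o,d=ray(c,[px]);d=d[0]/np.linalg.norm(d[0]);M=np.eye(3)-np.outer(d,d);A+=M;b+=M@o
    return np.linalg.solve(A,b)
def crop(c,x0,y0,x1,y1,k,fn,pts=None):
    im=c["pixels"][y0:y1,x0:x1]; im=cv2.resize(im,None,fx=k,fy=k,interpolation=cv2.INTER_CUBIC)
    if pts is not None:
        for p in pts: cv2.circle(im,(int((p[0]-x0+.5)*k),int((p[1]-y0+.5)*k)),2,(0,255,255),-1)
    cv2.imwrite("pics/"+fn,im)
E
python3 - <<'E'
from h import *
c=cam("top"); crop(c,55,140,195,230,5,"t_stand.png"); crop(c,290,130,360,205,8,"t_pail.png")
s=cam("side"); crop(s,170,70,240,140,8,"s_stand.png"); crop(s,270,190,350,270,7,"s_pail.png")
E
```

```text
(no output)
```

View pics/t_stand.png

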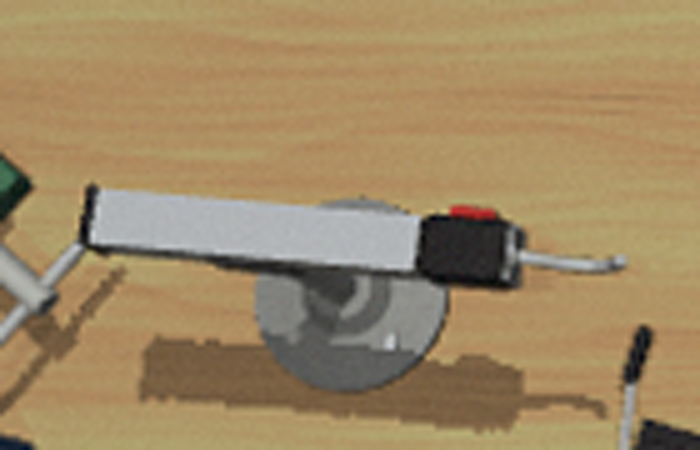

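View pics/t_pail.png

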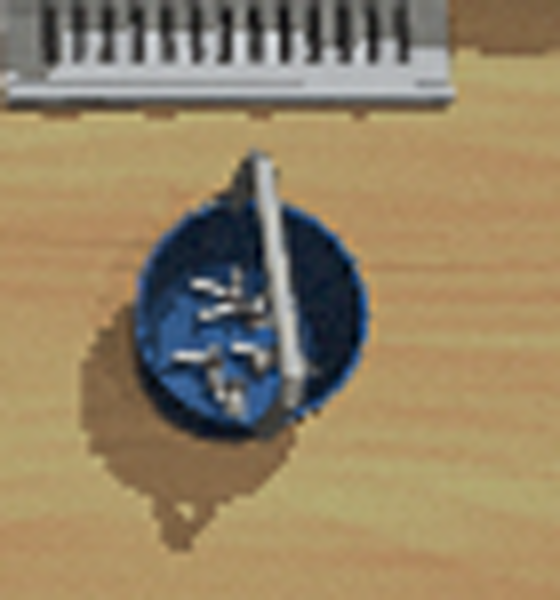

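View pics/s_stand.png

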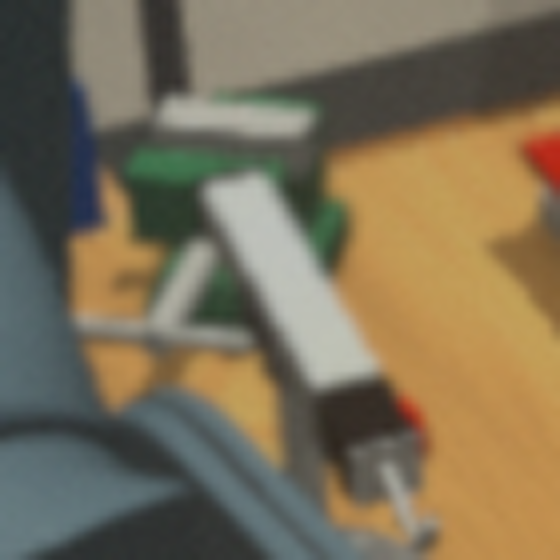

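View pics/s_pail.png

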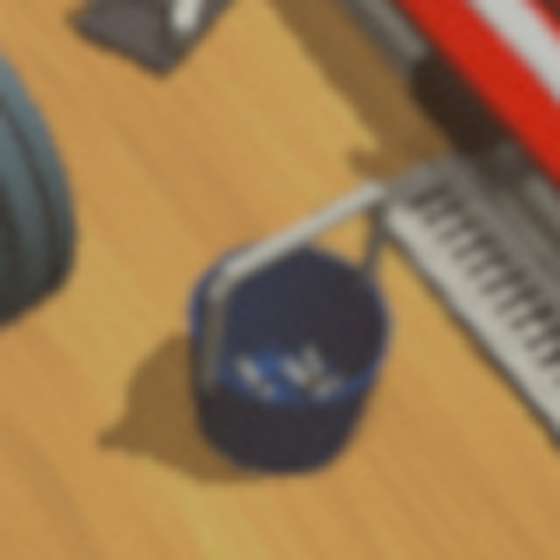

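```bash
python3 - <<'E'
from h import *
c=cam("top");s=cam("side")
t=lambda L,x0,y0,k:[(x0+(a+.5)/k-.5,y0+(b+.5)/k-.5) for a,b in L]
np.set_printoptions(precision=4,suppress=True)
P=t([(258,157),(293,398)],290,130,8); S=t([(222,275),(385,190)],270,190,7)
b=onz(c,P,.1365);print("bar top",b,np.linalg.norm(b[0]-b[1]))
b=onz(s,S,.1365);print("bar side",b)
print("tri",tri([(c,P[0]),(s,S[1])]),tri([(c,P[1]),(s,S[0])]))
# rim ellipse centre in top
print("rim", onz(c,t([(252,315)],290,130,8),.07), onz(c,t([(136,315),(368,315)],290,130,8),.07))
Q=t([(95,188),(90,245),(418,215),(414,272)],55,140,5); q=onz(c,Q,.216);print("tube",q)
print("wid",np.linalg.norm(q[0]-q[1]),"len",np.linalg.norm(q[0]-q[2]))
print("grip top corners",onz(c,t([(420,215),(416,278),(507,221),(505,286)],55,140,5),.217))
print("hook tip",onz(c,t([(620,262)],55,140,5),.215), "side",onz(s,t([(430,525)],170,70,8),.215),tri([(c,t([(620,262)],55,140,5)[0]),(s,t([(430,525)],170,70,8)[0])]))
ft=onz(c,t([(352,296),(257,296),(447,296)],55,140,5),.01);print("foot",ft)
E
```

```text
bar top [[ 0.635  -0.2449  0.1365]
 [ 0.5408 -0.2555  0.1365]] 0.09476248325818157
bar side [[ 0.5425 -0.2598  0.1365]
 [ 0.6318 -0.2521  0.1365]]
tri [ 0.6373 -0.2462  0.1276] [ 0.5432 -0.2567  0.1321]
rim [[ 0.5896 -0.2516  0.07  ]] [[ 0.5893 -0.2054  0.07  ]
 [ 0.59   -0.298   0.07  ]]
tube [[0.5248 0.4771 0.216 ]
 [0.4916 0.4769 0.216 ]
 [0.5101 0.2885 0.216 ]
 [0.4773 0.2888 0.216 ]]
wid 0.033246587025906764 len 0.1891627886740181
grip top corners [[0.5099 0.2871 0.217 ]
 [0.4737 0.2871 0.217 ]
 [0.5067 0.2373 0.217 ]
 [0.4695 0.2365 0.217 ]]
hook tip [[0.484  0.1727 0.215 ]] side [[0.4813 0.1706 0.215 ]] [0.4834 0.1733 0.2126]
foot [[0.4997 0.3865 0.01  ]
 [0.4992 0.4504 0.01  ]
 [0.5002 0.3231 0.01  ]]
```

Top and side views agree on the measurements:

| Point | Position | Direction |
|---|---|---|
| Pail bar centre | about (0.589, -0.251), z 0.132 | yaw about 6.5° |
| Hook | about (0.485, 0.201) | arm draws out along (-0.077, -0.997) |

I'll move above the pail first.

```bash
cat > g.py <<'E'
# commanded pose tracking + goal computation (prints only)
import json,os,numpy as np
from scipy.spatial.transform import Rotation as Ro
def load():
    if os.path.exists("cmd.json"):
        d=json.load(open("cmd.json"));return np.array(d["p"]),np.array(d["R"])
    a=np.radians(-65.145);y=np.array([np.cos(a),np.sin(a),0]);x=np.array([0,0,-1.])
    return np.array([.231,-.499,.186]),np.c_[x,y,np.cross(x,y)]
def sent(off,rot=(0,0,0)):
    p,R=load();p=p+R@np.array(off)*.12;R=R@Ro.from_rotvec(np.array(rot)*np.pi).as_matrix()
    json.dump({"p":p.tolist(),"R":R.tolist()},open("cmd.json","w"));return p,R
def goal(p,yaw=None):
    p0,R=load();o=R.T@(np.array(p)-p0)/.12;a=np.degrees(np.arctan2(R[1,1],R[0,1]))
    print("cmd",p0.round(4),"yaw",a.round(2),"| offset",o.round(4),"rotx",None if yaw is None else round((a-yaw)/180,4))
E
python3 -c "
from g import *
sent((-.9,0,0));p,_=load();goal((.56,-.254,.294),-83.7)"
```

```text
cmd [ 0.231 -0.499  0.294] yaw -65.14 | offset [ 0.     -0.7002 -3.3459] rotx 0.1031
```

>>> send_rows(plan=[{"offset": [-0.4, 0, 0], "delta_rot": [0, 0, 0], "gripper": 0}, {"offset": [-0.9, 0, 0], "delta_rot": [0, 0, 0], "gripper": 0}, {"offset": [-0.9, 0, -0.35], "delta_rot": [0, 0, 0], "gripper": 0}, {"offset": [-0.9, 0, -0.7], "delta_rot": [0, 0, 0], "gripper": 0}, {"offset": [-0.9, 0, -1], "delta_rot": [0, 0, 0], "gripper": 0}])

```text
clock: 0.98
position: [0.3412, -0.448, 0.2945]
ee_rot: [[0.0, 0.42, -0.907], [-0.0, -0.907, -0.42], [-1.0, 0.0, -0.0]]
contact_force: [-0.2, 0.2, -0.7]
width: 1.002
```

>>> send_rows(plan=[{"offset": [0, -0.1, -0.35], "delta_rot": [0, 0, 0], "gripper": 0}, {"offset": [0, -0.25, -0.7], "delta_rot": [0, 0, 0], "gripper": 0}, {"offset": [0, -0.4, -1], "delta_rot": [0, 0, 0], "gripper": 0}])

```text
clock: 1.35
position: [0.4298, -0.3533, 0.2941]
ee_rot: [[0.0, 0.421, -0.907], [0.0, -0.907, -0.421], [-1.0, -0.0, -0.0]]
contact_force: [0.3, -0.0, 0.5]
width: 1.003
```

>>> send_rows(plan=[{"offset": [0, -0.1, -0.35], "delta_rot": [0.03, 0, 0], "gripper": 0}, {"offset": [0, -0.2, -0.7], "delta_rot": [0.07, 0, 0], "gripper": 0}, {"offset": [0, -0.3, -0.9], "delta_rot": [0.103, 0, 0], "gripper": 0}, {"offset": [0, -0.3, -1], "delta_rot": [0.103, 0, 0], "gripper": 0}, {"offset": [0, -0.3, -1], "delta_rot": [0.103, 0, 0], "gripper": 0}])

```text
clock: 1.98
position: [0.5228, -0.2717, 0.294]
ee_rot: [[-0.0, 0.113, -0.994], [-0.0, -0.994, -0.113], [-1.0, 0.0, 0.0]]
contact_force: [0.5, 0.0, 0.5]
width: 1.002
```

```bash
python3 - <<'E'
from g import *
sent((0,0,-1));sent((0,-.4,-1));sent((0,-.3,-1),(.103,0,0));goal((.56,-.254,.294),-83.7)
from h import *
print(r.observe()["position"],r.observe()["joints"])
c=cam("wrist"); np.savez("w1.npz",**c); cv2.imwrite("pics/w1.png",c["pixels"])
E
```

```text
cmd [ 0.5223 -0.2715  0.294 ] yaw -83.68 | offset [ 0.     -0.1101 -0.3279] rotx 0.0001
[ 0.52281111 -0.2716769   0.29401057] [-3.82834338e+01  1.63715727e+01  7.10748232e+01 -2.09105352e-02
  9.25660393e+01  4.52397393e+01]
```

View pics/w1.png

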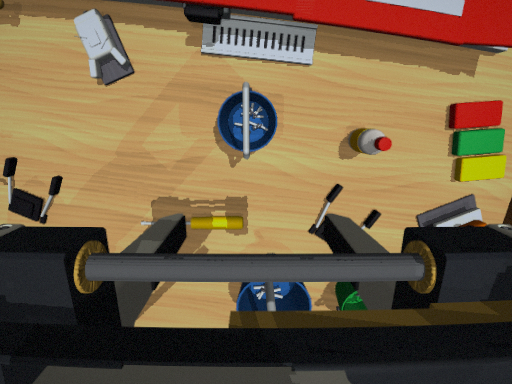

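```bash
python3 - <<'E'
from h import *
c=dict(np.load("w1.npz")); crop(c,205,70,290,165,6,"w1c.png")
E
```

```text
(no output)
```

View pics/w1c.png

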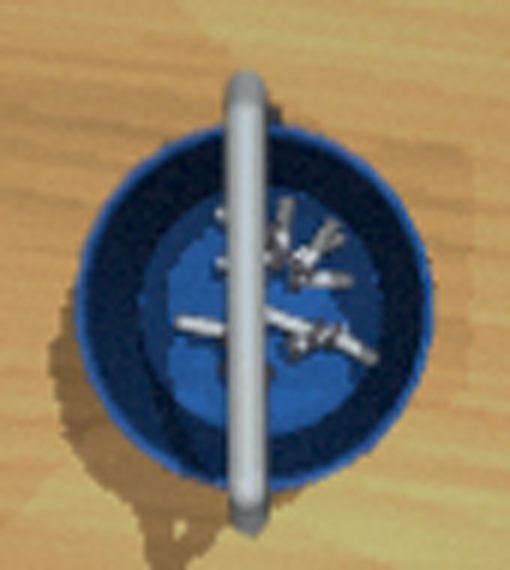

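```bash
python3 - <<'E'
from h import *
from g import goal
np.set_printoptions(precision=4,suppress=True)
c=dict(np.load("w1.npz")); t=lambda L:[(205+(a+.5)/6-.5,70+(b+.5)/6-.5) for a,b in L]
b=onz(c,t([(246.5,105),(247.5,505)]),.1365); m=b.mean(0);d=b[0]-b[1];print(b,m,np.linalg.norm(d),np.degrees(np.arctan2(d[1],d[0])))
e=onz(c,t([(246.5,75),(247.5,530)]),.130); print(e,e.mean(0))
rim=onz(c,t([(77,305),(433,305),(255,123),(255,490)]),.07);print(rim,np.linalg.norm(rim[0]-rim[1]),rim[:2].mean(0),rim[2:].mean(0))
E
```

```text
[[ 0.6326 -0.2478  0.1365]
 [ 0.5481 -0.257   0.1365]] [ 0.5904 -0.2524  0.1365] 0.08498815948070218 6.214134707219055
[[ 0.6395 -0.2468  0.13  ]
 [ 0.5417 -0.2575  0.13  ]] [ 0.5906 -0.2521  0.13  ]
[[ 0.5869 -0.2063  0.07  ]
 [ 0.5973 -0.2978  0.07  ]
 [ 0.6366 -0.2473  0.07  ]
 [ 0.5446 -0.2572  0.07  ]] 0.09213406753831484 [ 0.5921 -0.2521  0.07  ] [ 0.5906 -0.2522  0.07  ]
```

```bash
python3 - <<'E'
from g import *
goal((.5607,-.2556,.17),-83.7);goal((.5607,-.2556,.113),-83.7)
E
```

```text
cmd [ 0.5223 -0.2715  0.294 ] yaw -83.68 | offset [ 1.0333 -0.0962 -0.3322] rotx 0.0001
cmd [ 0.5223 -0.2715  0.294 ] yaw -83.68 | offset [ 1.5083 -0.0962 -0.3322] rotx 0.0001
```

>>> send_rows(plan=[{"offset": [0, -0.096, -0.332], "delta_rot": [0, 0, 0], "gripper": 0}, {"offset": [0.3, -0.096, -0.332], "delta_rot": [0, 0, 0], "gripper": 0}, {"offset": [0.65, -0.096, -0.332], "delta_rot": [0, 0, 0], "gripper": 0}, {"offset": [0.9, -0.096, -0.332], "delta_rot": [0, 0, 0], "gripper": 0.4}, {"offset": [0.9, -0.096, -0.332], "delta_rot": [0, 0, 0], "gripper": 0.4}, {"offset": [0.9, -0.096, -0.332], "delta_rot": [0, 0, 0], "gripper": 0.4}])

```text
clock: 2.78
position: [0.5611, -0.257, 0.1878]
ee_rot: [[0.002, 0.109, -0.994], [-0.001, -0.994, -0.109], [-1.0, 0.001, -0.001]]
contact_force: [0.6, 0.2, 0.2]
width: 0.729
```

```bash
python3 - <<'E'
from g import *
sent((.9,-.096,-.332));goal((.5607,-.2556,.113),-83.7)
from h import *
print(r.observe()["position"])
c=cam("wrist"); np.savez("w2.npz",**c); 
cv2.imwrite("pics/w2.png",c["pixels"])
E
```

```text
cmd [ 0.5607 -0.2556  0.186 ] yaw -83.68 | offset [ 6.083e-01 -2.000e-04 -2.000e-04] rotx 0.0001
[ 0.56112348 -0.25701939  0.18775026]
```

View pics/w2.png

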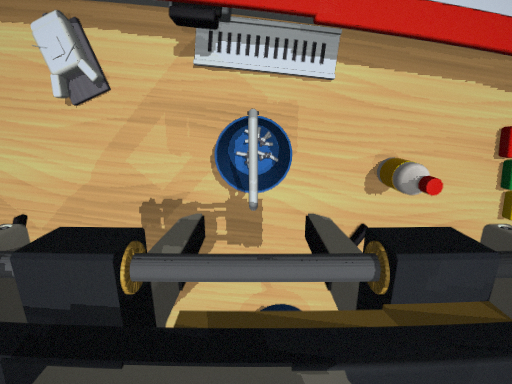

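The bar (253, 110–205) lies centred between the fingers at column 255, so I'll go down and grip.

>>> send_rows(plan=[{"offset": [0.25, 0, 0], "delta_rot": [0, 0, 0], "gripper": 0.4}, {"offset": [0.5, 0, 0], "delta_rot": [0, 0, 0], "gripper": 0.4}, {"offset": [0.608, 0, 0], "delta_rot": [0, 0, 0], "gripper": 0.4}, {"offset": [0.608, 0, 0], "delta_rot": [0, 0, 0], "gripper": 0.6}, {"offset": [0.608, 0, 0], "delta_rot": [0, 0, 0], "gripper": 0.8}, {"offset": [0.608, 0, 0], "delta_rot": [0, 0, 0], "gripper": 1}, {"offset": [0.608, 0, 0], "delta_rot": [0, 0, 0], "gripper": 1}, {"offset": [0.608, 0, 0], "delta_rot": [0, 0, 0], "gripper": 1}, {"offset": [0.608, 0, 0], "delta_rot": [0, 0, 0], "gripper": 1}], squeeze=40)

```text
clock: 3.95
position: [0.5609, -0.2557, 0.1134]
ee_rot: [[0.0, 0.11, -0.994], [-0.0, -0.994, -0.11], [-1.0, 0.0, -0.0]]
contact_force: [-0.1, 0.6, -0.3]
width: 0.021
```

>>> send_rows(plan=[{"offset": [0, 0, 0], "delta_rot": [0, 0, 0], "gripper": 1}, {"offset": [0, 0, 0], "delta_rot": [0, 0, 0], "gripper": 1}, {"offset": [0, 0, 0], "delta_rot": [0, 0, 0], "gripper": 1}])

```text
clock: 4.32
position: [0.5609, -0.2557, 0.1132]
ee_rot: [[-0.0, 0.11, -0.994], [0.0, -0.994, -0.11], [-1.0, -0.0, 0.0]]
contact_force: [0.6, -1.0, 0.0]
width: 0.002
```

```bash
python3 - <<'E'
from g import *
sent((.608,0,0))
from h import *
s=r.observe();print(s["position"],s["width"]*93)
c=cam("wrist"); np.savez("w3.npz",**c); 
cv2.imwrite("pics/w3.png",c["pixels"])
E
```

```text
[ 0.56086452 -0.25566958  0.11324648] 0.1583152341669191
```

View pics/w3.png

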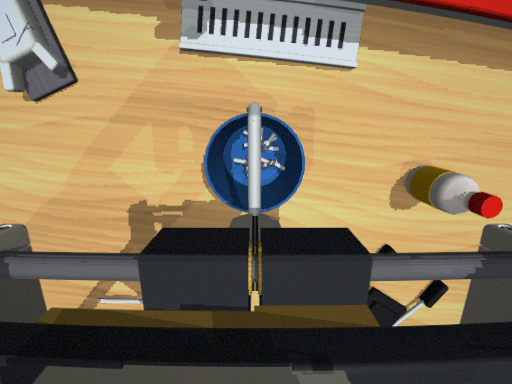

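```bash
python3 - <<'E'
from h import *
np.set_printoptions(precision=4,suppress=True)
for f in ("w1.npz","w2.npz","w3.npz"):
    c=dict(np.load(f))
    print(f,c["T"][:3,3],proj(c,[(.5607,-.2556,.113),(.5607,-.2556,.132),(.5507,-.2567,.132),(.6303,-.2479,.132),(.5905,-.2523,.132)]))
c=dict(np.load("w3.npz"));crop(c,190,80,320,320,3,"w3c.png")
E
```

```text
w1.npz [ 0.5897 -0.2643  0.4925] [[246.3345 142.9594]
 [245.8991 144.0001]
 [245.9276 151.4688]
 [245.6756  89.4232]
 [245.7992 121.1856]]
w2.npz [ 0.6276 -0.2497  0.3864] [[253.0361 188.183 ]
 [252.9422 192.7362]
 [252.9556 202.4164]
 [252.8012 120.2436]
 [252.8793 162.7997]]
w3.npz [ 0.6277 -0.2486  0.3118] [[254.3037 210.4933]
 [254.2562 218.9541]
 [254.2488 231.8863]
 [254.2501 118.809 ]
 [254.2487 178.2765]]
```

View pics/w3c.png

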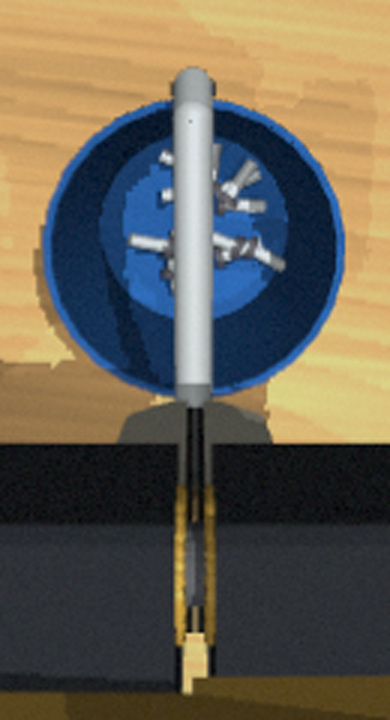

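The gripper reads fully shut, so I probably missed the bar. I'll look from the other cameras.

```bash
python3 - <<'E'
from h import *
np.set_printoptions(precision=4,suppress=True)
c=dict(np.load("w3.npz"))
print(proj(c,[(.5905+.047,-.2523+.005,.07),(.5905-.047,-.2523-.005,.07),(.5957,-.299,.07),(.5853,-.2056,.07)]))
a=cam("top");crop(a,270,120,390,210,6,"t4.png");s=cam("side");crop(s,250,160,370,270,6,"s4.png")
E
```

```text
[[254.6125 111.4647]
 [254.1758 213.1632]
 [305.2616 164.6121]
 [203.5235 164.6474]]
```

View pics/t4.png

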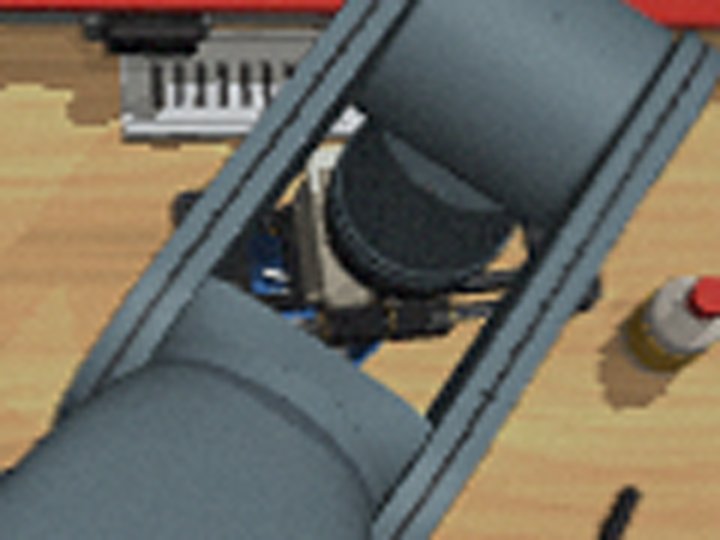

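View pics/s4.png

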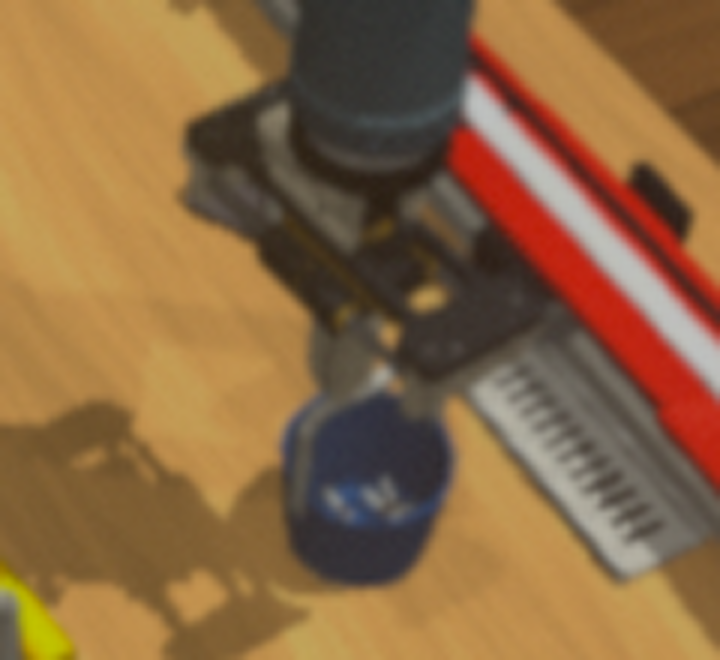

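```bash
python3 - <<'E'
from h import *
o=r.observe();print(o["clock"],o["position"],o["width"])
s=cam("side");p=o["position"];R=o["ee_rot"]
pts=[p,p-R[:,0]*.019,p-R[:,0]*.084,p-R[:,0]*.084+R[:,1]*.094,p-R[:,0]*.084-R[:,1]*.094]
P=proj(s,pts);print(P.round(1)); crop(s,250,160,370,270,6,"s5.png",P)
cv2.imwrite("pics/s5f.png",s["pixels"])
c=cam("wrist");cv2.imwrite("pics/w5.png",c["pixels"])
E
```

```text
4.475 [ 0.56086581 -0.2556663   0.11326163] 0.00573730060084263
[[305.1 230.5]
 [305.6 226.6]
 [307.5 212.5]
 [328.4 233.6]
 [288.4 193.2]]
```

View pics/s5.png

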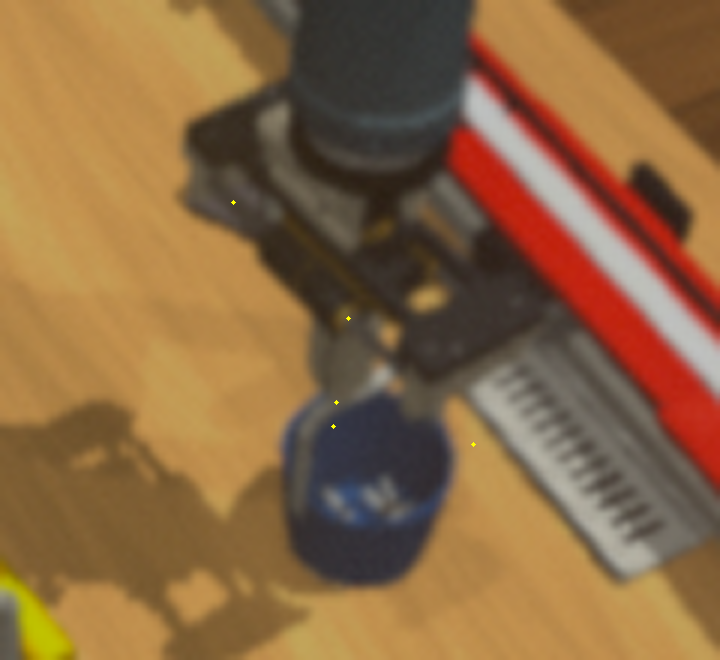

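View pics/w5.png

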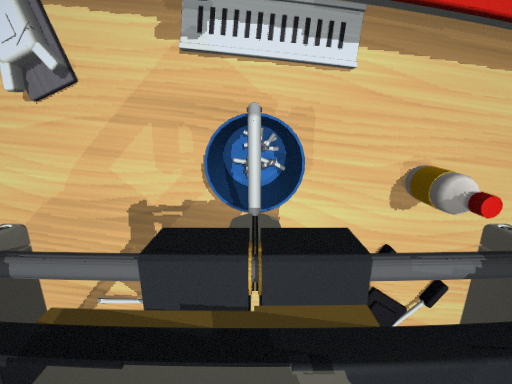

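The views disagree: the wrist view looks like the bar is between the pads, but the width reads 0. A small lift will settle it.

>>> send_rows(plan=[{"offset": [-0.1, 0, 0], "delta_rot": [0, 0, 0], "gripper": 1}, {"offset": [-0.2, 0, 0], "delta_rot": [0, 0, 0], "gripper": 1}, {"offset": [-0.2, 0, 0], "delta_rot": [0, 0, 0], "gripper": 1}])

```text
clock: 4.95
position: [0.5619, -0.2564, 0.1393]
ee_rot: [[0.003, 0.11, -0.994], [-0.002, -0.994, -0.11], [-1.0, 0.002, -0.003]]
contact_force: [0.5, 0.1, -0.3]
width: 0.005
```

```bash
python3 - <<'E'
from g import *
sent((-.2,0,0))
from h import *
o=r.observe();print(o["position"],o["width"],o["contact_force"],o["wrist_torque"])
c=cam("wrist");np.savez("w6.npz",**c);s=cam("side");a=s["pixels"][160:270,250:370];a=cv2.resize(a,None,fx=3.2,fy=3.2,interpolation=3)
cv2.imwrite("pics/w6.png",np.hstack([cv2.resize(c["pixels"],(470,352)),a[:352,:320]]))
E
```

```text
[ 0.56192051 -0.25635311  0.13932935] 0.005337672165138916 [ 0.48882256  0.13777381 -0.2796625 ] [0.0221176  0.01303808 0.02878993]
```

View pics/w6.png

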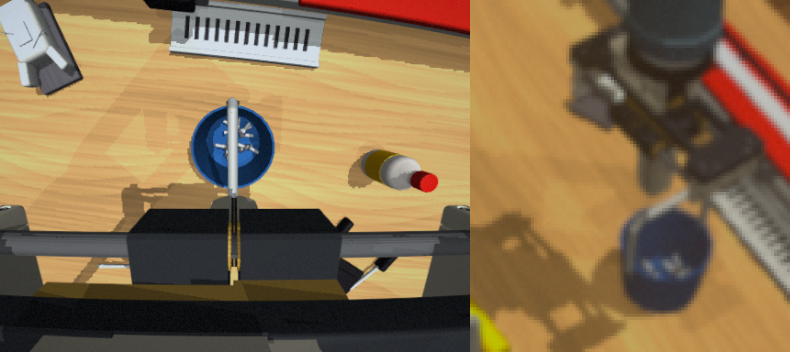

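The lift shows nothing was gripped and the pail is unmoved. I'll triangulate the bar ends from the wrist views taken at different heights.

```bash
python3 - <<'E'
from h import *
ims=[]
for f in ("w2.npz","w3.npz","w6.npz"):
    c=dict(np.load(f)); im=c["pixels"][95:225,215:280]; ims.append(cv2.resize(im,None,fx=4,fy=4,interpolation=cv2.INTER_CUBIC))
cv2.imwrite("pics/cmp.png",np.hstack(ims))
E
```

```text
(no output)
```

View pics/cmp.png

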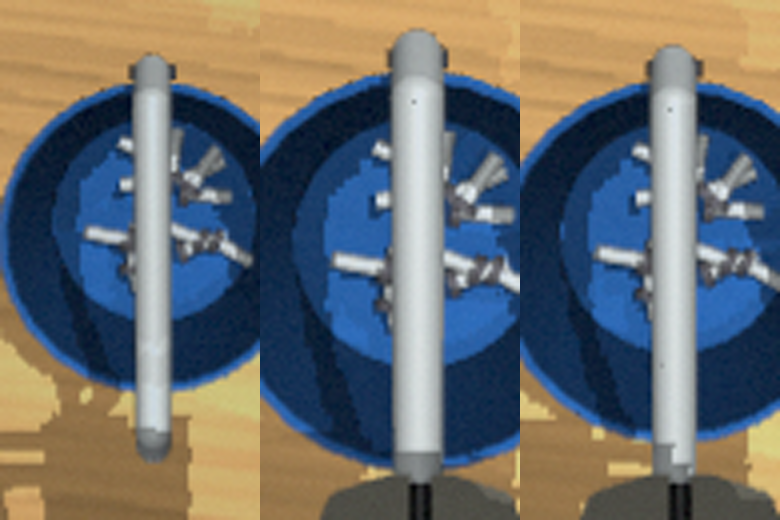

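Evidence so far: in the wrist view the closed fingertips stay at row 214. That puts the finger ends about 30 mm short of the nominal TCP, and the side view agrees. I'll open the fingers and measure this properly.

>>> send_rows(plan=[{"offset": [0, 0, 0], "delta_rot": [0, 0, 0], "gripper": 0.5}, {"offset": [0, 0, 0], "delta_rot": [0, 0, 0], "gripper": 0.5}, {"offset": [0, 0, 0], "delta_rot": [0, 0, 0], "gripper": 0.5}, {"offset": [0, 0, 0], "delta_rot": [0, 0, 0], "gripper": 0.5}])

```text
clock: 5.55
position: [0.5608, -0.2556, 0.1371]
ee_rot: [[-0.0, 0.11, -0.994], [0.0, -0.994, -0.11], [-1.0, -0.0, 0.0]]
contact_force: [-0.7, -0.0, -0.2]
width: 0.384
```

```bash
python3 - <<'E'
from h import *
o=r.observe();print(o["position"],o["width"])
c=cam("wrist");np.savez("w7.npz",**c);crop(c,150,170,360,330,3.7,"w7.png")
c["T"]=c["T_tool_cam"]
w=o["width"]*.093/2
for x in (0,-.019,-.03,-.05): print(x,proj(c,[(x,w,-.0075),(x,-w,-.0075),(x,w,.0075)]).round(0).tolist())
s=cam("side");crop(s,250,160,370,260,6,"s7.png")
E
```

```text
[ 0.56082754 -0.25561947  0.13713201] 0.3835090485309595
0 [[277.0, 201.0], [232.0, 201.0], [277.0, 219.0]]
-0.019 [[279.0, 209.0], [229.0, 209.0], [279.0, 229.0]]
-0.03 [[281.0, 214.0], [228.0, 214.0], [280.0, 235.0]]
-0.05 [[284.0, 225.0], [225.0, 225.0], [283.0, 248.0]]
```

View pics/w7.png

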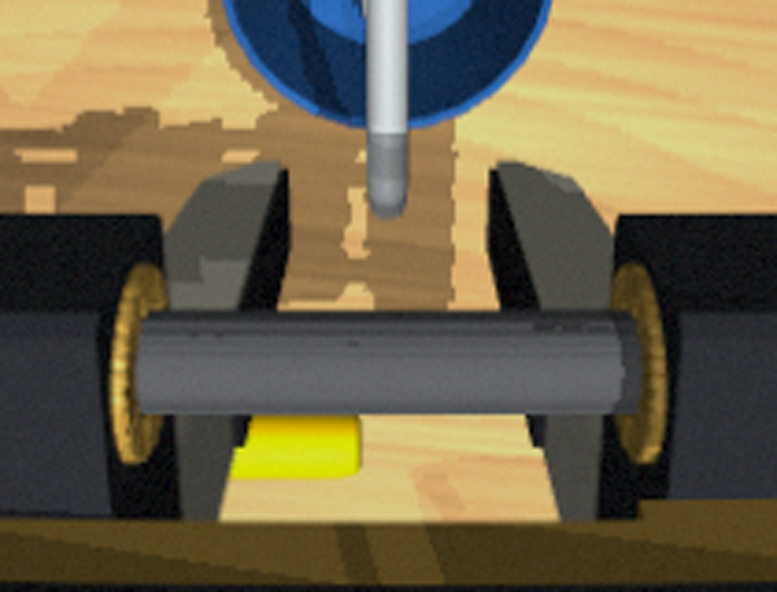

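View pics/s7.png

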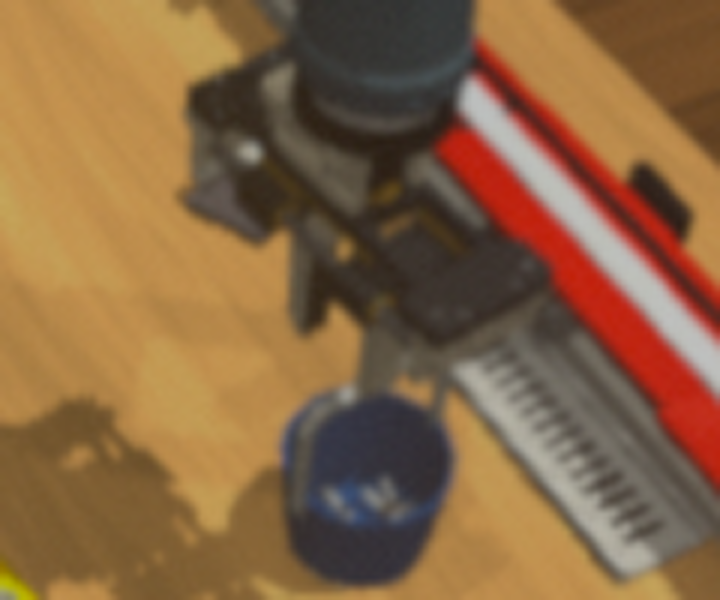

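```bash
python3 - <<'E'
from h import *
o=r.observe();s=cam("side");p=o["position"];R=o["ee_rot"]
for x in (0,-.02,-.031,-.04):
    P=proj(s,[p+R@np.array([x,y,0]) for y in (-.0265,.0265)]); print(x,((P-[250,160]+.5)*6).round(0).tolist())
E
```

```text
0 [[306.0, 363.0], [370.0, 431.0]]
-0.02 [[309.0, 337.0], [374.0, 405.0]]
-0.031 [[310.0, 323.0], [376.0, 391.0]]
-0.04 [[312.0, 311.0], [378.0, 379.0]]
```

Both cameras agree: the fingertips end about 30 mm behind the reported TCP. I'll use that corrected tip and grip with TCP z = 0.088, which puts the tip at 0.118 and keeps it above the rim even if I'm wrong.

>>> send_rows(plan=[{"offset": [0.15, 0, 0], "delta_rot": [0, 0, 0], "gripper": 0.5}, {"offset": [0.3, 0, 0], "delta_rot": [0, 0, 0], "gripper": 0.5}, {"offset": [0.408, 0, 0], "delta_rot": [0, 0, 0], "gripper": 0.5}, {"offset": [0.408, 0, 0], "delta_rot": [0, 0, 0], "gripper": 0.6}, {"offset": [0.408, 0, 0], "delta_rot": [0, 0, 0], "gripper": 0.8}, {"offset": [0.408, 0, 0], "delta_rot": [0, 0, 0], "gripper": 1}, {"offset": [0.408, 0, 0], "delta_rot": [0, 0, 0], "gripper": 1}, {"offset": [0.408, 0, 0], "delta_rot": [0, 0, 0], "gripper": 1}], squeeze=40)

```text
clock: 6.7
position: [0.561, -0.2556, 0.0888]
ee_rot: [[0.001, 0.11, -0.994], [-0.0, -0.994, -0.11], [-1.0, 0.0, -0.0]]
contact_force: [-0.4, 1.1, 2.2]
width: 0.084
```

```bash
python3 - <<'E'
from g import *
sent((.408,0,0))
from h import *
o=r.observe();print(o["position"],o["width"]*93,o["contact_force"],o["wrist_torque"])
c=cam("wrist");np.savez("w8.npz",**c);s=cam("side");a=s["pixels"][160:270,250:370];a=cv2.resize(a,None,fx=3.2,fy=3.2,interpolation=3)
cv2.imwrite("pics/w8.png",np.hstack([cv2.resize(c["pixels"],(470,352)),a[:352,:320]]))
E
```

```text
[ 0.56104645 -0.25564044  0.08877377] 7.791398293952433 [-0.42263943  1.12176435  2.2042541 ] [0.08829658 0.0517868  0.07002337]
```

View pics/w8.png

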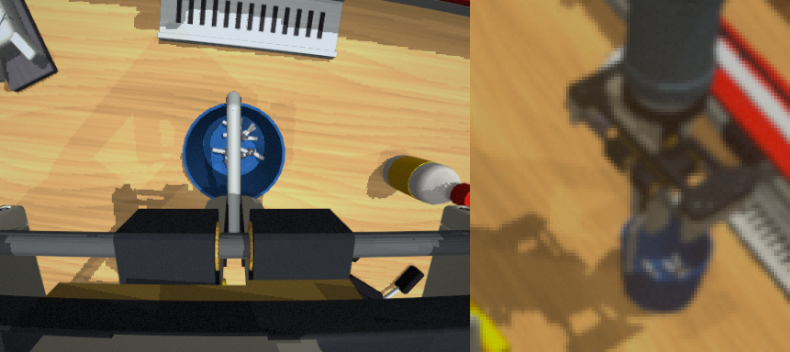

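The width of about 8 mm shows the bar is held. I'll lift it gently.

>>> send_rows(plan=[{"offset": [-0.05, 0, 0], "delta_rot": [0, 0, 0], "gripper": 1}, {"offset": [-0.15, 0, 0], "delta_rot": [0, 0, 0], "gripper": 1}, {"offset": [-0.3, 0, 0], "delta_rot": [0, 0, 0], "gripper": 1}, {"offset": [-0.45, 0, 0], "delta_rot": [0, 0, 0], "gripper": 1}, {"offset": [-0.6, 0, 0], "delta_rot": [0, 0, 0], "gripper": 1}, {"offset": [-0.75, 0, 0], "delta_rot": [0, 0, 0], "gripper": 1}, {"offset": [-0.83, 0, 0], "delta_rot": [0, 0, 0], "gripper": 1}, {"offset": [-0.83, 0, 0], "delta_rot": [0, 0, 0], "gripper": 1}])

```text
clock: 7.8
position: [0.5613, -0.256, 0.1888]
ee_rot: [[0.001, 0.11, -0.994], [-0.001, -0.994, -0.11], [-1.0, 0.001, -0.001]]
contact_force: [-0.3, 0.0, -1.5]
width: 0.084
```

```bash
python3 - <<'E'
from g import *
sent((-.83,0,0))
from h import *
o=r.observe();print(o["position"],o["width"]*93,o["contact_force"],o["wrist_torque"])
goal((.4631,.1037,.188),-94.4)
c=cam("wrist");np.savez("w9.npz",**c);s=cam("side");a=s["pixels"][150:260,250:370];a=cv2.resize(a,None,fx=3.2,fy=3.2,interpolation=3)
cv2.imwrite("pics/w9.png",np.hstack([cv2.resize(c["pixels"],(470,352)),a[:352,:320]]))
E
```

```text
[ 0.56126659 -0.25598653  0.18884763] 7.786956708968355 [-0.30110957  0.04258119 -1.47291141] [ 0.03860316  0.04342159 -0.00645659]
cmd [ 0.5607 -0.2556  0.1877] yaw -83.68 | offset [-2.7000e-03 -3.0657e+00  4.7890e-01] rotx 0.0595
```

View pics/w9.png

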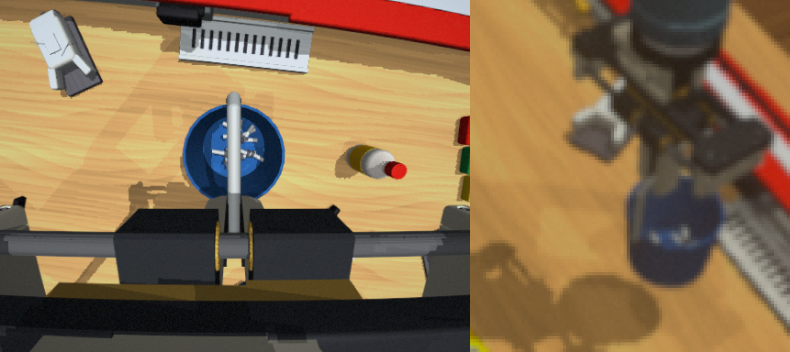

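>>> send_rows(plan=[{"offset": [0, -0.04, 0], "delta_rot": [0, 0, 0], "gripper": 1}, {"offset": [0, -0.1, 0], "delta_rot": [0, 0, 0], "gripper": 1}, {"offset": [0, -0.2, 0.02], "delta_rot": [0, 0, 0], "gripper": 1}, {"offset": [0, -0.32, 0.05], "delta_rot": [0, 0, 0], "gripper": 1}, {"offset": [0, -0.45, 0.07], "delta_rot": [0, 0, 0], "gripper": 1}, {"offset": [0, -0.58, 0.09], "delta_rot": [0, 0, 0], "gripper": 1}, {"offset": [0, -0.72, 0.11], "delta_rot": [0, 0, 0], "gripper": 1}, {"offset": [0, -0.86, 0.13], "delta_rot": [0, 0, 0], "gripper": 1}, {"offset": [0, -1, 0.15], "delta_rot": [0, 0, 0], "gripper": 1}])

```text
clock: 9.02
position: [0.5295, -0.1372, 0.188]
ee_rot: [[0.0, 0.11, -0.994], [-0.0, -0.994, -0.11], [-1.0, 0.0, -0.0]]
contact_force: [-0.0, -0.1, -1.7]
width: 0.08
```

>>> send_rows(plan=[{"offset": [0, -0.14, 0.02], "delta_rot": [0, 0, 0], "gripper": 1}, {"offset": [0, -0.28, 0.04], "delta_rot": [0, 0, 0], "gripper": 1}, {"offset": [0, -0.42, 0.06], "delta_rot": [0, 0, 0], "gripper": 1}, {"offset": [0, -0.56, 0.08], "delta_rot": [0, 0, 0], "gripper": 1}, {"offset": [0, -0.7, 0.1], "delta_rot": [0, 0, 0], "gripper": 1}, {"offset": [0, -0.84, 0.12], "delta_rot": [0, 0, 0], "gripper": 1}, {"offset": [0, -0.93, 0.14], "delta_rot": [0, 0, 0], "gripper": 1}, {"offset": [0, -1, 0.15], "delta_rot": [0, 0, 0], "gripper": 1}])

```text
clock: 10.02
position: [0.4985, -0.0205, 0.188]
ee_rot: [[0.0, 0.11, -0.994], [-0.0, -0.994, -0.11], [-1.0, 0.0, -0.0]]
contact_force: [-0.7, 0.7, -2.0]
width: 0.085
```

>>> send_rows(plan=[{"offset": [0, -0.05, 0.02], "delta_rot": [0.005, 0, 0], "gripper": 1}, {"offset": [0, -0.12, 0.04], "delta_rot": [0.015, 0, 0], "gripper": 1}, {"offset": [0, -0.22, 0.06], "delta_rot": [0.03, 0, 0], "gripper": 1}, {"offset": [0, -0.32, 0.08], "delta_rot": [0.04, 0, 0], "gripper": 1}, {"offset": [0, -0.42, 0.11], "delta_rot": [0.05, 0, 0], "gripper": 1}, {"offset": [0, -0.5, 0.14], "delta_rot": [0.057, 0, 0], "gripper": 1}, {"offset": [0, -0.56, 0.16], "delta_rot": [0.06, 0, 0], "gripper": 1}, {"offset": [0, -0.6, 0.18], "delta_rot": [0.06, 0, 0], "gripper": 1}, {"offset": [0, -0.6, 0.18], "delta_rot": [0.06, 0, 0], "gripper": 1}])

```text
clock: 11.15
position: [0.4692, 0.0482, 0.1879]
ee_rot: [[0.0, -0.078, -0.997], [-0.0, -0.997, 0.078], [-1.0, 0.0, -0.0]]
contact_force: [0.2, -0.4, -1.5]
width: 0.081
```

```bash
python3 - <<'E'
from g import *
sent((0,-1,.15));sent((0,-1,.15));sent((0,-.6,.18),(.06,0,0))
from h import *
o=r.observe();print(o["position"],o["width"]*93,o["contact_force"],o["joints"])
goal((.4631,.1037,.188),-94.4)
c=cam("wrist");np.savez("w10.npz",**c);cv2.imwrite("pics/w10.png",c["pixels"])
s=cam("side");crop(s,150,70,290,175,5.5,"s10.png");s=cam("top");crop(s,60,130,270,270,3.7,"t10.png")
E
```

```text
[0.46920968 0.04819447 0.18794844] 7.548763879480755 [ 0.24362864 -0.40637938 -1.45780036] [-7.71865509e+00  6.59684517e+00  9.79661990e+01 -3.43820867e-03
  7.54351208e+01  8.67437673e+01]
cmd [0.4691 0.0481 0.1877] yaw -94.48 | offset [-0.0027 -0.4577  0.0861] rotx -0.0005
```

View pics/w10.png

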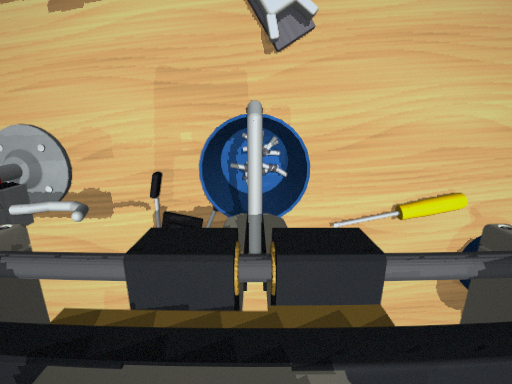

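View pics/s10.png

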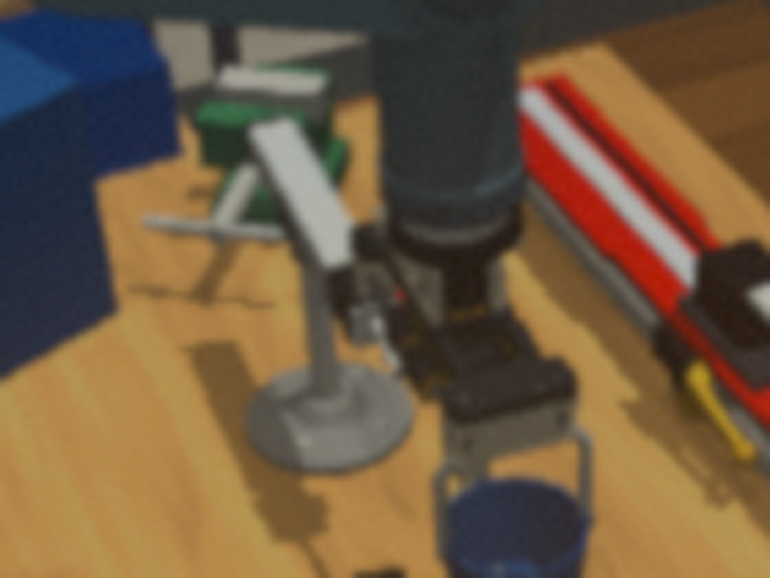

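View pics/t10.png

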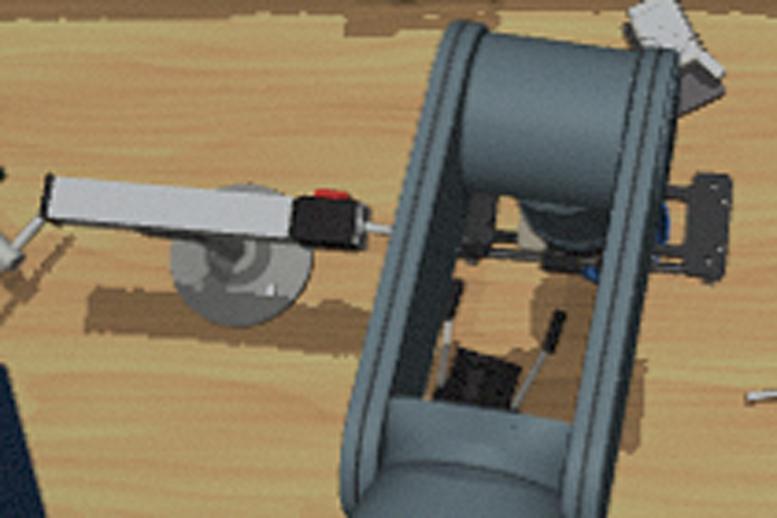

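```bash
python3 - <<'E'
from h import *
np.set_printoptions(precision=4,suppress=True)
c=dict(np.load("w10.npz"));crop(c,0,170,130,230,6,"w10a.png");crop(c,190,90,320,230,4,"w10b.png")
g=np.array([.490,.262]);u=np.array([-.077,-.997])
for n,d,z in (("tip",.089,.218),("org",.061,.195),("front",.0265,.2)): print(n,proj(c,np.r_[g+u*d,z]))
E
```

```text
tip [[ 72.7262 218.1227]]
org [[ 57.7233 207.6586]]
front [[ 11.4762 209.4096]]
```

View pics/w10a.png

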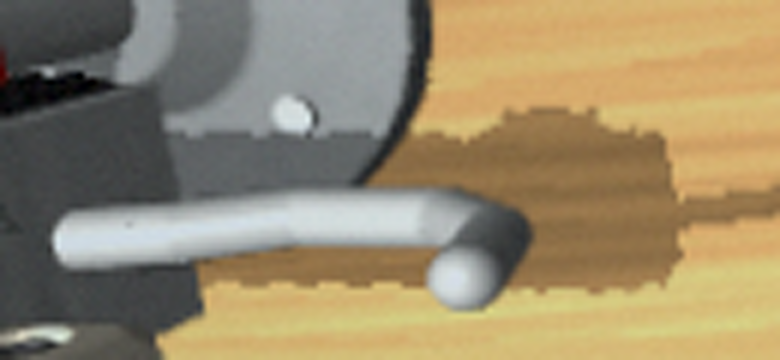

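View pics/w10b.png

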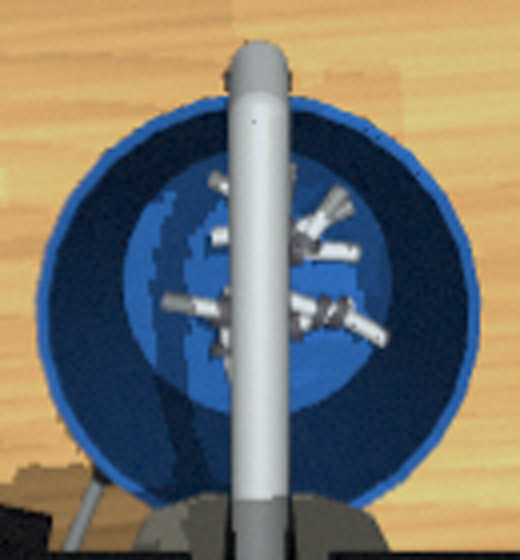

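```bash
python3 - <<'E'
from h import *
np.set_printoptions(precision=4,suppress=True)
c=dict(np.load("w10.npz"))
print("tip",onz(c,[(76.7,215.8)],.214), "trough", onz(c,[(57.7,206)],.195))
c3=dict(c);c3["T"]=c["T_tool_cam"]
for xb in (-.040,-.044,-.048):
  print(xb,[(m,proj(c3,[(xb-.0045,0,-m-.0425)])[0].round(1).tolist(),proj(c3,[(xb+.062,0,-m-.047),(xb+.062,0,-m+.047),(xb+.062,.047,-m),(xb+.062,-.047,-m)]).round(1).tolist()) for m in (.027,.030,.033)])
E
```

```text
tip [[0.4834 0.173  0.214 ]] trough [[0.4866 0.2008 0.195 ]]
-0.04 [(0.027, [254.3, 118.8], [[254.5, 114.3], [254.4, 223.8], [309.9, 171.8], [199.1, 171.8]]), (0.03, [254.3, 113.4], [[254.5, 110.5], [254.4, 220.7], [310.0, 168.3], [198.9, 168.3]]), (0.033, [254.3, 107.8], [[254.5, 106.6], [254.4, 217.5], [310.2, 164.8], [198.7, 164.8]])]
-0.044 [(0.027, [254.3, 118.7], [[254.5, 114.2], [254.4, 225.5], [310.8, 172.7], [198.1, 172.7]]), (0.03, [254.3, 113.1], [[254.5, 110.3], [254.4, 222.3], [311.0, 169.1], [197.9, 169.1]]), (0.033, [254.3, 107.4], [[254.5, 106.3], [254.4, 219.1], [311.2, 165.6], [197.7, 165.5]])]
-0.048 [(0.027, [254.3, 118.6], [[254.4, 114.0], [254.4, 227.3], [311.8, 173.6], [197.1, 173.5]]), (0.03, [254.3, 112.8], [[254.4, 110.0], [254.4, 224.0], [312.0, 170.0], [196.9, 169.9]]), (0.033, [254.3, 107.0], [[254.4, 106.0], [254.4, 220.7], [312.2, 166.3], [196.7, 166.3]])]
```

Hook from the wrist view is (0.486, 0.201), which matches the estimate from the tube. Next I'll move in at bar height 0.232, above the hook tip and with the rim below the grip.

```bash
python3 -c "
from g import *
goal((.4561,.2033,.1877))"
```

```text
cmd [0.4691 0.0481 0.1877] yaw -94.48 | offset [-2.0000e-04 -1.2806e+00  2.0920e-01] rotx None
```

>>> send_rows(plan=[{"offset": [0, -0.03, 0.02], "delta_rot": [0, 0, 0], "gripper": 1}, {"offset": [0, -0.1, 0.06], "delta_rot": [0, 0, 0], "gripper": 1}, {"offset": [0, -0.18, 0.11], "delta_rot": [0, 0, 0], "gripper": 1}, {"offset": [0, -0.26, 0.16], "delta_rot": [0, 0, 0], "gripper": 1}, {"offset": [0, -0.34, 0.2], "delta_rot": [0, 0, 0], "gripper": 1}, {"offset": [0, -0.41, 0.209], "delta_rot": [0, 0, 0], "gripper": 1}, {"offset": [0, -0.47, 0.209], "delta_rot": [0, 0, 0], "gripper": 1}, {"offset": [0, -0.5, 0.209], "delta_rot": [0, 0, 0], "gripper": 1}, {"offset": [0, -0.5, 0.209], "delta_rot": [0, 0, 0], "gripper": 1}])

```text
clock: 12.42
position: [0.4491, 0.11, 0.1879]
ee_rot: [[-0.0, -0.078, -0.997], [-0.0, -0.997, 0.078], [-1.0, 0.0, 0.0]]
contact_force: [0.8, -0.4, -2.6]
width: 0.08
```

```bash
python3 - <<'E'
from g import *
sent((0,-.5,.209))
from h import *
o=r.observe();print(o["position"],o["width"]*93,o["contact_force"])
goal((.4561,.2033,.1877))
c=cam("wrist");np.savez("w11.npz",**c);crop(c,60,80,330,260,2.9,"w11.png")
print(proj(c,[(.486,.201,.195),(.4835,.173,.214)]))
s=cam("side");crop(s,150,70,290,175,5.5,"s11.png")
E
```

```text
[0.44911818 0.11003105 0.18785704] 7.4823701532691995 [ 0.82355333 -0.37063014 -2.64006581]
cmd [0.4488 0.1099 0.1877] yaw -94.48 | offset [-2.000e-04 -7.806e-01  2.000e-04] rotx None
[[128.81739027 175.37916872]
 [156.95064847 181.24297223]]
```

View pics/w11.png

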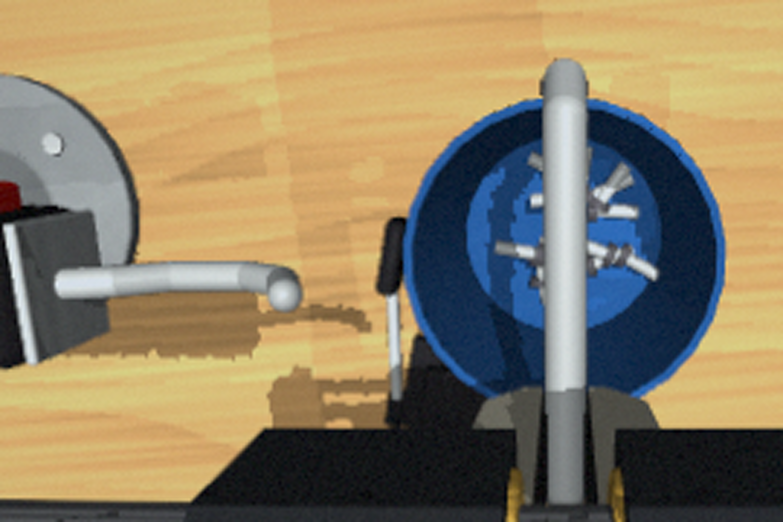

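View pics/s11.png

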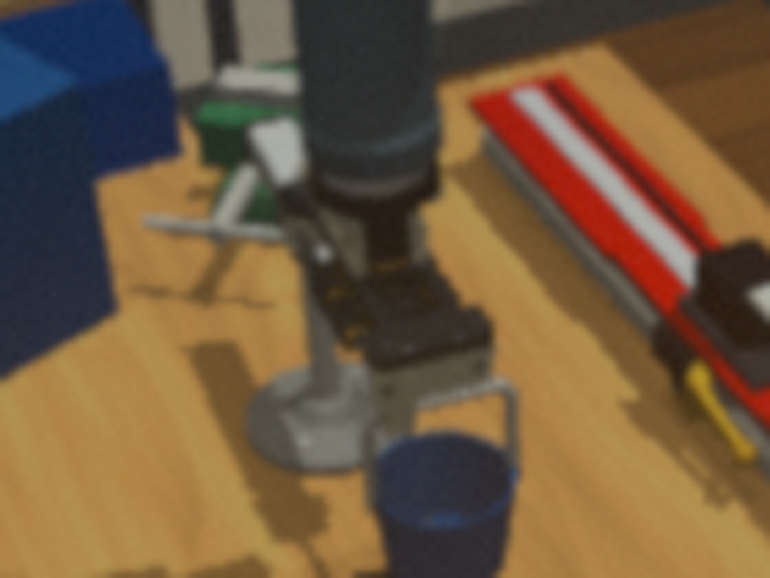

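>>> send_rows(plan=[{"offset": [0, -0.04, 0], "delta_rot": [0, 0, 0], "gripper": 1}, {"offset": [0, -0.12, 0], "delta_rot": [0, 0, 0], "gripper": 1}, {"offset": [0, -0.22, 0], "delta_rot": [0, 0, 0], "gripper": 1}, {"offset": [0, -0.34, 0], "delta_rot": [0, 0, 0], "gripper": 1}, {"offset": [0, -0.46, 0], "delta_rot": [0, 0, 0], "gripper": 1}, {"offset": [0, -0.57, 0], "delta_rot": [0, 0, 0], "gripper": 1}, {"offset": [0, -0.66, 0], "delta_rot": [0, 0, 0], "gripper": 1}, {"offset": [0, -0.74, 0], "delta_rot": [0, 0, 0], "gripper": 1}, {"offset": [0, -0.78, 0], "delta_rot": [0, 0, 0], "gripper": 1}, {"offset": [0, -0.78, 0], "delta_rot": [0, 0, 0], "gripper": 1}])

```text
clock: 13.78
position: [0.4563, 0.2033, 0.1879]
ee_rot: [[-0.0, -0.078, -0.997], [-0.0, -0.997, 0.078], [-1.0, 0.0, 0.0]]
contact_force: [0.8, 0.5, -2.7]
width: 0.079
```

```bash
python3 - <<'E'
from g import *
sent((0,-.78,0))
from h import *
o=r.observe();print(o["position"],o["width"]*93,o["contact_force"])
goal((.4561,.2033,.155))
c=cam("wrist");np.savez("w12.npz",**c);crop(c,150,80,400,260,3.1,"w12.png")
print(proj(c,[(.486,.201,.195),(.4835,.173,.214)]))
E
```

```text
[0.45629396 0.20334022 0.18788608] 7.376830397139031 [ 0.82161813  0.54191939 -2.71304484]
cmd [0.4561 0.2032 0.1877] yaw -94.48 | offset [ 2.723e-01 -6.000e-04  2.000e-04] rotx None
[[254.42987685 175.13466565]
 [296.45283925 181.09221618]]
```

View pics/w12.png

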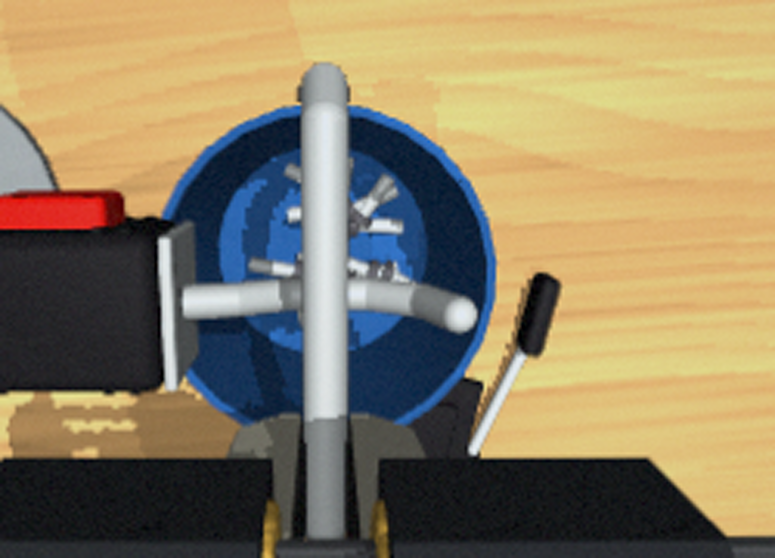

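The bar is over the trough, with the rod crossing at about (325,292) in the crop, clear of both grip and tip. I'll lower it.

>>> send_rows(plan=[{"offset": [0.04, 0, 0], "delta_rot": [0, 0, 0], "gripper": 1}, {"offset": [0.1, 0, 0], "delta_rot": [0, 0, 0], "gripper": 1}, {"offset": [0.16, 0, 0], "delta_rot": [0, 0, 0], "gripper": 1}, {"offset": [0.2, 0, 0], "delta_rot": [0, 0, 0], "gripper": 1}, {"offset": [0.23, 0, 0], "delta_rot": [0, 0, 0], "gripper": 1}, {"offset": [0.25, 0, 0], "delta_rot": [0, 0, 0], "gripper": 1}, {"offset": [0.26, 0, 0], "delta_rot": [0, 0, 0], "gripper": 1}, {"offset": [0.26, 0, 0], "delta_rot": [0, 0, 0], "gripper": 1}])

```text
clock: 14.82
position: [0.4564, 0.2032, 0.1568]
ee_rot: [[0.0, -0.078, -0.997], [0.0, -0.997, 0.078], [-1.0, -0.0, -0.0]]
contact_force: [-0.6, 0.5, -1.4]
width: 0.085
```

```bash
python3 - <<'E'
from g import *
sent((.26,0,0))
from h import *
o=r.observe();print(o["position"],o["width"]*93,o["contact_force"],o["wrist_torque"])
c=cam("wrist");np.savez("w13.npz",**c);crop(c,150,80,400,260,3.1,"w13.png")
E
```

```text
[0.45638281 0.20318928 0.15679996] 7.863797540236328 [-0.57578833  0.53260651 -1.37627251] [0.04911283 0.06794311 0.04901199]
```

View pics/w13.png

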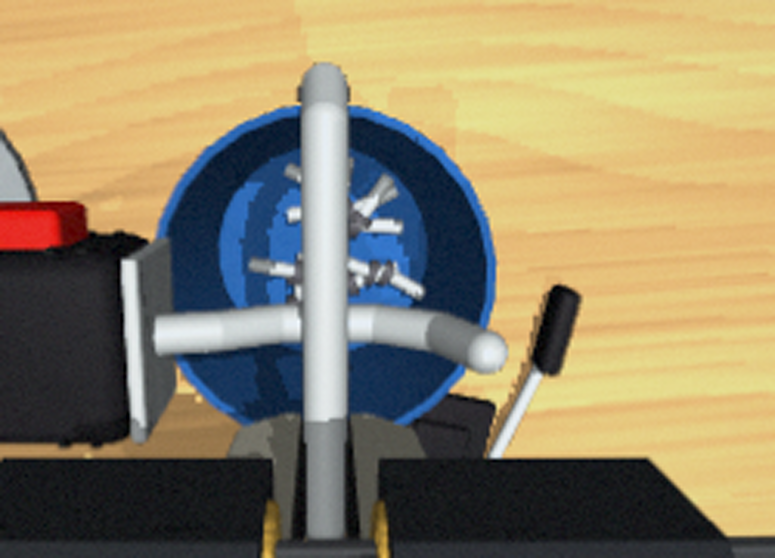

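```bash
python3 - <<'E'
from h import *
c=dict(np.load("w13.npz"));c["T"]=c["T_tool_cam"]
for z in (-.036,-.03,-.024): print(z,(proj(c,[(-.044,0,z),(-.040,0,z)])-[150,80]).round(1).tolist(), "crop", ((proj(c,[(-.040,0,z)])-[150,80])*3.1).round(0))
E
```

```text
-0.036 [[104.3, 96.8], [104.3, 95.5]] crop [[323. 296.]]
-0.03 [[104.3, 106.6], [104.3, 105.1]] crop [[323. 326.]]
-0.024 [[104.3, 116.2], [104.3, 114.5]] crop [[323. 355.]]
```

The crossing is within 1 mm of the bar's middle. I'll lower it the last few millimetres.

>>> send_rows(plan=[{"offset": [0.01, 0, 0], "delta_rot": [0, 0, 0], "gripper": 1}, {"offset": [0.02, 0, 0], "delta_rot": [0, 0, 0], "gripper": 1}, {"offset": [0.02, 0, 0], "delta_rot": [0, 0, 0], "gripper": 1}])

```text
clock: 15.25
position: [0.4565, 0.2033, 0.1549]
ee_rot: [[0.001, -0.078, -0.997], [0.0, -0.997, 0.078], [-1.0, -0.0, -0.001]]
contact_force: [-2.1, -0.8, 2.6]
width: 0.081
```

The vertical force changed from -1.4 to +2.6 N, so the hook carries it. I'll open a little, then rise straight up.

>>> send_rows(plan=[{"offset": [0, 0, 0], "delta_rot": [0, 0, 0], "gripper": 0.88}, {"offset": [0, 0, 0], "delta_rot": [0, 0, 0], "gripper": 0.8}, {"offset": [0, 0, 0], "delta_rot": [0, 0, 0], "gripper": 0.74}, {"offset": [0, 0, 0], "delta_rot": [0, 0, 0], "gripper": 0.74}, {"offset": [0, 0, 0], "delta_rot": [0, 0, 0], "gripper": 0.74}])

```text
clock: 15.88
position: [0.4564, 0.2032, 0.1543]
ee_rot: [[0.0, -0.078, -0.997], [-0.0, -0.997, 0.078], [-1.0, 0.0, -0.0]]
contact_force: [0.6, -0.4, 0.5]
width: 0.262
```

```bash
python3 - <<'E'
from g import *
sent((.02,0,0))
from h import *
o=r.observe();print(o["position"],o["width"]*93,o["contact_force"])
c=cam("wrist");np.savez("w14.npz",**c);crop(c,150,80,400,260,3.1,"w14.png")
E
```

```text
[0.4563533  0.20317306 0.15428541] 24.411224605649004 [ 0.5741229  -0.44598526  0.54546276]
```

View pics/w14.png

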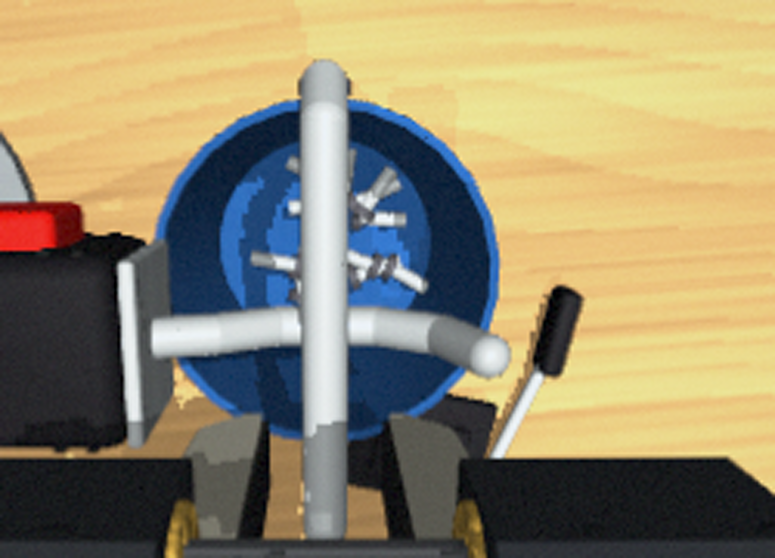

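The pail hangs on the hook and the fingers are clear. Next: rise, open, turn and move over the grip.

>>> send_rows(plan=[{"offset": [-0.1, 0, 0], "delta_rot": [0, 0, 0], "gripper": 0.74}, {"offset": [-0.25, 0, 0], "delta_rot": [0, 0, 0], "gripper": 0.74}, {"offset": [-0.45, 0, 0], "delta_rot": [0, 0, 0], "gripper": 0.74}, {"offset": [-0.65, 0, 0], "delta_rot": [0, 0, 0], "gripper": 0.74}, {"offset": [-0.75, 0, 0], "delta_rot": [0, 0, 0], "gripper": 0.5}, {"offset": [-0.75, 0, 0], "delta_rot": [0, 0, 0], "gripper": 0.1}])

```text
clock: 16.68
position: [0.4569, 0.2033, 0.2453]
ee_rot: [[0.002, -0.078, -0.997], [0.0, -0.997, 0.078], [-1.0, -0.001, -0.002]]
contact_force: [-0.3, -0.9, -1.4]
width: 0.428
```

```bash
python3 - <<'E'
from g import *
sent((-.75,0,0))
goal((.4907,.2618,.244),-4.45)
E
```

```text
cmd [0.4561 0.2032 0.2441] yaw -94.48 | offset [ 0.0007 -0.5091 -0.2491] rotx -0.5002
```

>>> send_rows(plan=[{"offset": [0, -0.05, -0.02], "delta_rot": [-0.055, 0, 0], "gripper": 0}, {"offset": [0, -0.1, -0.05], "delta_rot": [-0.11, 0, 0], "gripper": 0}, {"offset": [0, -0.15, -0.08], "delta_rot": [-0.165, 0, 0], "gripper": 0}, {"offset": [0, -0.2, -0.1], "delta_rot": [-0.22, 0, 0], "gripper": 0}, {"offset": [0, -0.26, -0.13], "delta_rot": [-0.275, 0, 0], "gripper": 0}, {"offset": [0, -0.32, -0.16], "delta_rot": [-0.33, 0, 0], "gripper": 0}, {"offset": [0, -0.38, -0.19], "delta_rot": [-0.385, 0, 0], "gripper": 0}, {"offset": [0, -0.44, -0.22], "delta_rot": [-0.44, 0, 0], "gripper": 0}, {"offset": [0, -0.509, -0.249], "delta_rot": [-0.5, 0, 0], "gripper": 0}, {"offset": [0, -0.509, -0.249], "delta_rot": [-0.5, 0, 0], "gripper": 0}])

```text
clock: 17.92
position: [0.4904, 0.2618, 0.243]
ee_rot: [[-0.002, 0.997, -0.079], [-0.001, -0.079, -0.997], [-1.0, -0.002, 0.001]]
contact_force: [0.1, 0.7, 0.4]
width: 1.0
```

>>> send_rows(plan=[{"offset": [0, 0, 0], "delta_rot": [0, 0, 0], "gripper": 0}, {"offset": [0, 0, 0], "delta_rot": [0, 0, 0], "gripper": 0}])

```text
clock: 18.18
position: [0.4907, 0.2614, 0.2441]
ee_rot: [[-0.0, 0.997, -0.08], [-0.0, -0.08, -0.997], [-1.0, -0.0, 0.0]]
contact_force: [0.5, -0.1, -0.4]
width: 0.997
```

```bash
python3 - <<'E'
from g import *
sent((0,-.509,-.249),(-.5,0,0))
from h import *
o=r.observe();print(o["position"],o["width"]*93,o["joints"]);print(o["ee_rot"].round(3))
c=cam("wrist");np.savez("w15.npz",**c);cv2.imwrite("pics/w15.png",c["pixels"])
s=cam("side");crop(s,150,70,290,175,5.5,"s15.png")
E
```

```text
[0.49066157 0.26142721 0.24411752] 92.73393588675665 [ 1.65577019e+01  1.36494087e+01  8.14247648e+01 -6.11869663e-03
  8.49541215e+01  2.11715512e+01]
[[-0.     0.997 -0.08 ]
 [-0.    -0.08  -0.997]
 [-1.    -0.     0.   ]]
```

View pics/w15.png

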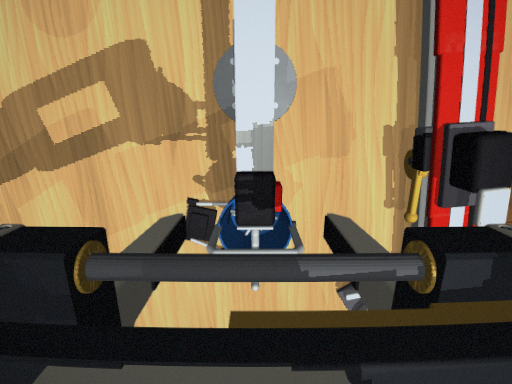

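View pics/s15.png

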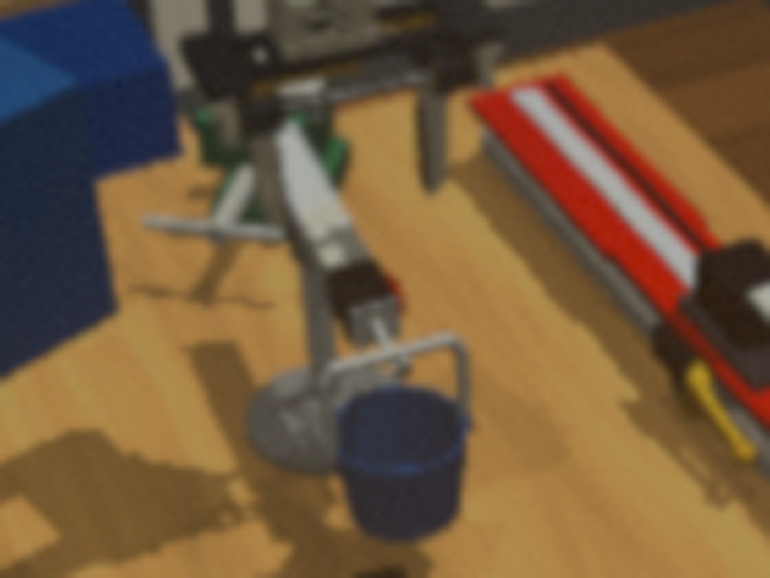

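```bash
python3 - <<'E'
from h import *
c=dict(np.load("w15.npz"))
g=np.array([.4907,.2618]);u=np.array([-.078,-.997]);v=np.array([.997,-.078])
pts=[np.r_[g+u*a+v*b,.217] for a in (-.0265,.0265) for b in (-.018,.018)]+[np.r_[g,.217]]
P=proj(c,pts);print(P.round(1)); crop(c,215,155,300,260,6,"w15c.png",P)
E
```

```text
[[233.7 170.8]
 [275.3 170.7]
 [235.  227.9]
 [274.3 227.8]
 [254.6 200.1]]
```

View pics/w15c.png

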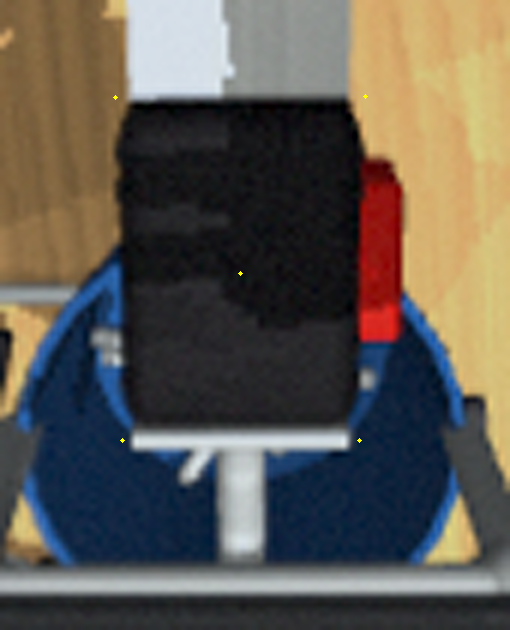

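The grip matches the prediction (TCP centred on it). I'll go down and squeeze.

>>> send_rows(plan=[{"offset": [0.15, 0, 0], "delta_rot": [0, 0, 0], "gripper": 0}, {"offset": [0.32, 0, 0], "delta_rot": [0, 0, 0], "gripper": 0}, {"offset": [0.48, 0, 0], "delta_rot": [0, 0, 0], "gripper": 0}, {"offset": [0.62, 0, 0], "delta_rot": [0, 0, 0], "gripper": 0.2}, {"offset": [0.72, 0, 0], "delta_rot": [0, 0, 0], "gripper": 0.3}, {"offset": [0.767, 0, 0], "delta_rot": [0, 0, 0], "gripper": 0.4}, {"offset": [0.767, 0, 0], "delta_rot": [0, 0, 0], "gripper": 0.45}, {"offset": [0.767, 0, 0], "delta_rot": [0, 0, 0], "gripper": 0.45}], squeeze=25)

```text
clock: 19.27
position: [0.4914, 0.2619, 0.153]
ee_rot: [[0.001, 0.997, -0.078], [0.0, -0.078, -0.997], [-1.0, 0.001, -0.001]]
contact_force: [-0.0, -0.0, 1.4]
width: 0.558
```

```bash
python3 - <<'E'
from g import *
sent((.767,0,0))
from h import *
o=r.observe();print(o["position"],o["width"]*93,o["contact_force"])
c=cam("wrist");crop(c,150,120,360,270,3.7,"w16.png")
s=cam("side");crop(s,150,70,290,175,5.5,"s16.png")
E
```

```text
[0.49135324 0.26189505 0.15297685] 51.85438327092205 [-0.02741748 -0.03497638  1.39603846]
```

View pics/w16.png

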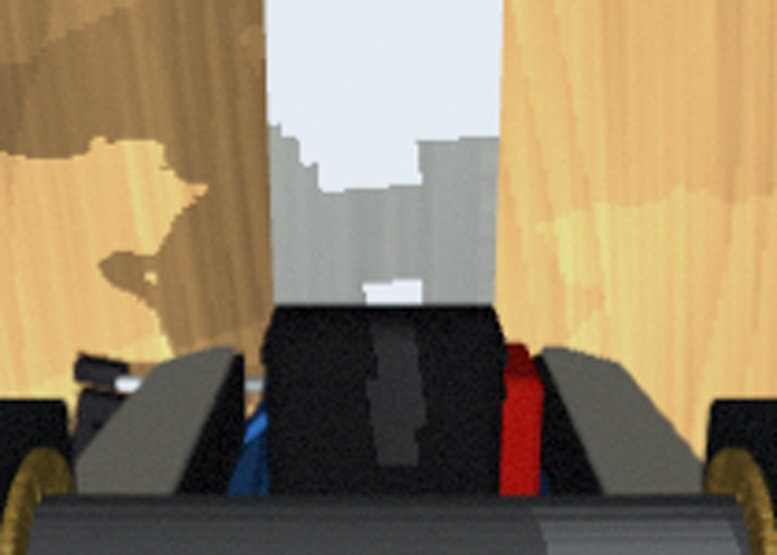

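View pics/s16.png

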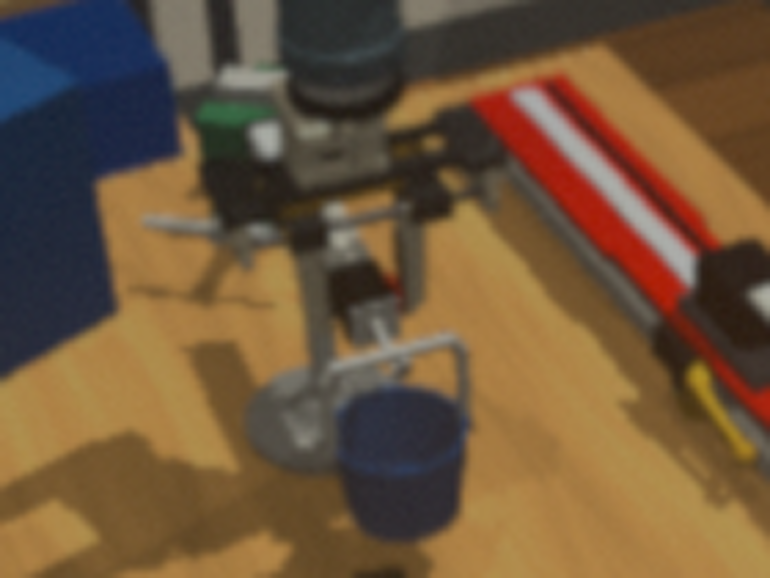

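The fingers straddle the grip and button. I'll squeeze.

>>> send_rows(plan=[{"offset": [0, 0, 0], "delta_rot": [0, 0, 0], "gripper": 0.55}, {"offset": [0, 0, 0], "delta_rot": [0, 0, 0], "gripper": 0.6}, {"offset": [0, 0, 0], "delta_rot": [0, 0, 0], "gripper": 0.7}, {"offset": [0, 0, 0], "delta_rot": [0, 0, 0], "gripper": 1}, {"offset": [0, 0, 0], "delta_rot": [0, 0, 0], "gripper": 1}, {"offset": [0, 0, 0], "delta_rot": [0, 0, 0], "gripper": 1}], squeeze=25)

```text
clock: 20.12
position: [0.4906, 0.2619, 0.1527]
ee_rot: [[-0.0, 0.997, -0.078], [0.0, -0.078, -0.997], [-1.0, -0.0, -0.0]]
contact_force: [-1.5, 0.2, 4.7]
width: 0.387
```

```bash
python3 - <<'E'
from h import *
o=r.observe();print(o["position"],o["width"]*93,o["contact_force"],o["wrist_torque"])
c=cam("wrist");crop(c,150,120,360,270,3.7,"w17.png")
E
```

```text
[0.49060658 0.26188336 0.15271278] 35.970034636565565 [-1.53192263  0.15209839  4.73247355] [-0.03326889  0.23092086  0.00043042]
```

View pics/w17.png

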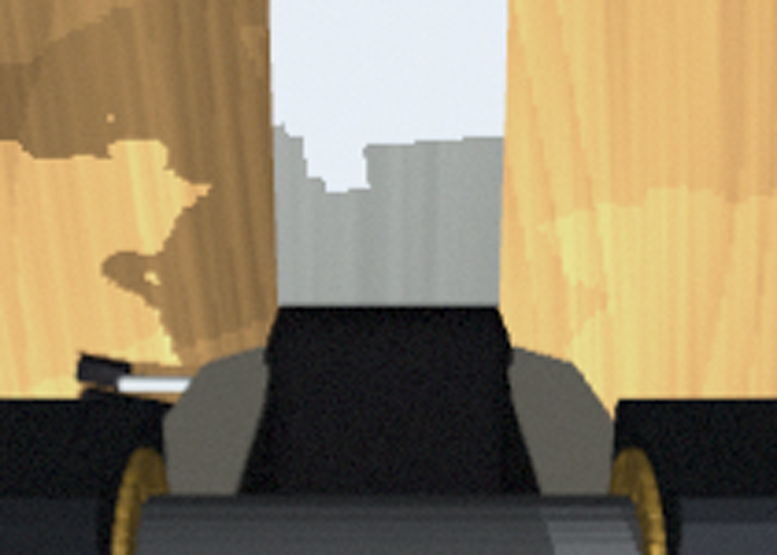

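The width is 36.0 mm, so the button is flush and the arm is unlocked. I'll draw out slowly along tool +z.

>>> send_rows(plan=[{"offset": [0, 0, 0.01], "delta_rot": [0, 0, 0], "gripper": 1}, {"offset": [0, 0, 0.03], "delta_rot": [0, 0, 0], "gripper": 1}, {"offset": [0, 0, 0.06], "delta_rot": [0, 0, 0], "gripper": 1}, {"offset": [0, 0, 0.1], "delta_rot": [0, 0, 0], "gripper": 1}, {"offset": [0, 0, 0.14], "delta_rot": [0, 0, 0], "gripper": 1}, {"offset": [0, 0, 0.18], "delta_rot": [0, 0, 0], "gripper": 1}, {"offset": [0, 0, 0.22], "delta_rot": [0, 0, 0], "gripper": 1}, {"offset": [0, 0, 0.26], "delta_rot": [0, 0, 0], "gripper": 1}, {"offset": [0, 0, 0.3], "delta_rot": [0, 0, 0], "gripper": 1}])

```text
clock: 21.3
position: [0.4878, 0.2266, 0.1527]
ee_rot: [[0.0, 0.997, -0.078], [0.002, -0.078, -0.997], [-1.0, -0.0, -0.002]]
contact_force: [-0.6, 3.6, 5.1]
width: 0.386
```

```bash
python3 - <<'E'
from g import *
sent((0,0,.3))
from h import *
o=r.observe();print(o["position"],o["width"]*93,o["contact_force"],o["wrist_torque"])
s=cam("side");crop(s,150,70,290,175,5.5,"s18.png")
E
```

```text
[0.48784785 0.22658705 0.15270657] 35.9406534418814 [-0.59259692  3.6315821   5.12862319] [ 0.43504973  0.23887405 -0.08240092]
```

View pics/s18.png

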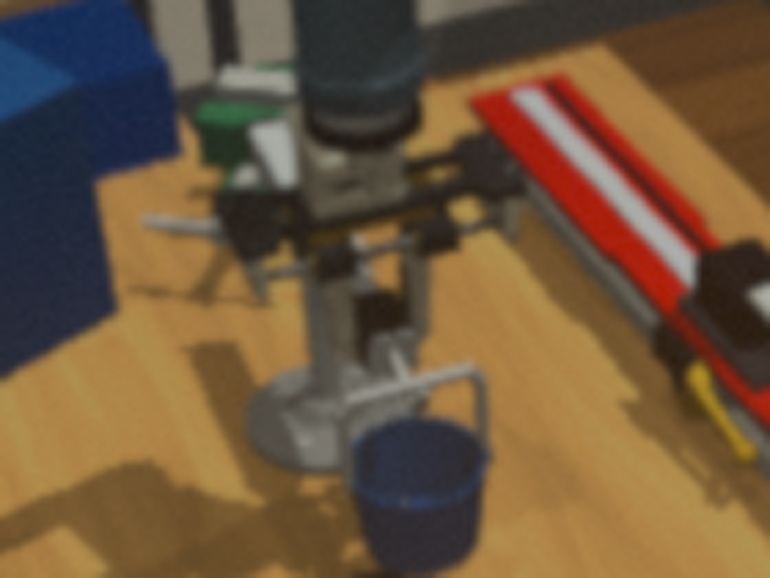

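It slides with about 3.6 N and the pail follows upright. I'll continue.

>>> send_rows(plan=[{"offset": [0, 0, 0.04], "delta_rot": [0, 0, 0], "gripper": 1}, {"offset": [0, 0, 0.08], "delta_rot": [0, 0, 0], "gripper": 1}, {"offset": [0, 0, 0.12], "delta_rot": [0, 0, 0], "gripper": 1}, {"offset": [0, 0, 0.16], "delta_rot": [0, 0, 0], "gripper": 1}, {"offset": [0, 0, 0.2], "delta_rot": [0, 0, 0], "gripper": 1}, {"offset": [0, 0, 0.24], "delta_rot": [0, 0, 0], "gripper": 1}, {"offset": [0, 0, 0.28], "delta_rot": [0, 0, 0], "gripper": 1}, {"offset": [0, 0, 0.32], "delta_rot": [0, 0, 0], "gripper": 1}, {"offset": [0, 0, 0.36], "delta_rot": [0, 0, 0], "gripper": 1}, {"offset": [0, 0, 0.4], "delta_rot": [0, 0, 0], "gripper": 1}])

```text
clock: 22.6
position: [0.4841, 0.1788, 0.1527]
ee_rot: [[0.0, 0.997, -0.078], [0.002, -0.078, -0.997], [-1.0, -0.0, -0.002]]
contact_force: [-1.8, 4.0, 5.7]
width: 0.387
```

>>> send_rows(plan=[{"offset": [0, 0, 0.04], "delta_rot": [0, 0, 0], "gripper": 1}, {"offset": [0, 0, 0.08], "delta_rot": [0, 0, 0], "gripper": 1}, {"offset": [0, 0, 0.12], "delta_rot": [0, 0, 0], "gripper": 1}, {"offset": [0, 0, 0.16], "delta_rot": [0, 0, 0], "gripper": 1}, {"offset": [0, 0, 0.2], "delta_rot": [0, 0, 0], "gripper": 1}, {"offset": [0, 0, 0.23], "delta_rot": [0, 0, 0], "gripper": 1}, {"offset": [0, 0, 0.255], "delta_rot": [0, 0, 0], "gripper": 1}, {"offset": [0, 0, 0.275], "delta_rot": [0, 0, 0], "gripper": 1}, {"offset": [0, 0, 0.29], "delta_rot": [0, 0, 0], "gripper": 1}, {"offset": [0, 0, 0.3], "delta_rot": [0, 0, 0], "gripper": 1}])

```text
clock: 23.85
position: [0.4813, 0.143, 0.1527]
ee_rot: [[0.0, 0.997, -0.078], [0.002, -0.078, -0.997], [-1.0, -0.0, -0.002]]
contact_force: [-1.8, 4.0, 6.0]
width: 0.385
```

>>> send_rows(plan=[{"offset": [0, 0, 0.01], "delta_rot": [0, 0, 0], "gripper": 1}, {"offset": [0, 0, 0.02], "delta_rot": [0, 0, 0], "gripper": 1}, {"offset": [0, 0, 0.02], "delta_rot": [0, 0, 0], "gripper": 1}, {"offset": [0, 0, 0.02], "delta_rot": [0, 0, 0], "gripper": 1}])

```text
clock: 24.35
position: [0.4812, 0.1422, 0.1527]
ee_rot: [[0.0, 0.997, -0.078], [0.004, -0.078, -0.997], [-1.0, 0.0, -0.004]]
contact_force: [-0.3, 9.3, 5.8]
width: 0.385
```

```bash
python3 - <<'E'
from g import *
sent((0,0,.4));sent((0,0,.3));print(sent((0,0,.02))[0])
from h import *
o=r.observe();print(o["position"],o["width"]*93,o["contact_force"],o["wrist_torque"])
s=cam("side");crop(s,150,70,290,175,5.5,"s19.png");c=cam("wrist");cv2.imwrite("pics/w19.png",c["pixels"]);t=cam("top");crop(t,60,130,270,270,3.7,"t19.png")
np.savez("w19.npz",**c);np.savez("t19.npz",**t);np.savez("s19.npz",**s)
E
```

```text
[0.48111139 0.13976135 0.15204   ]
[0.4811893  0.14224885 0.15268728] 35.77684604509181 [-0.30928061  9.34364604  5.83774217] [ 1.273192    0.10275579 -0.09692703]
```

View pics/s19.png

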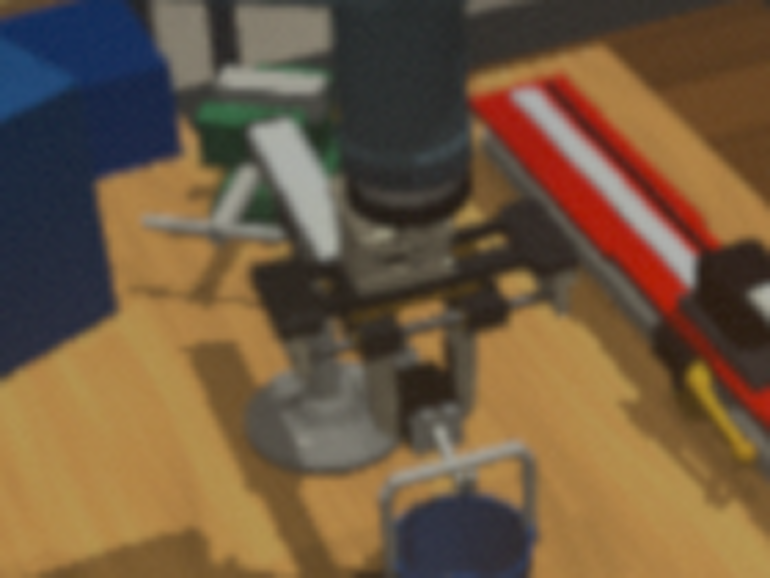

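View pics/w19.png

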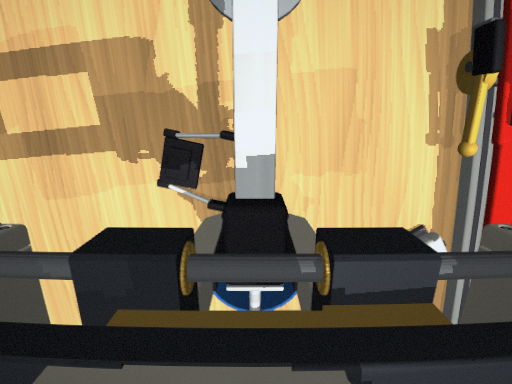

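View pics/t19.png

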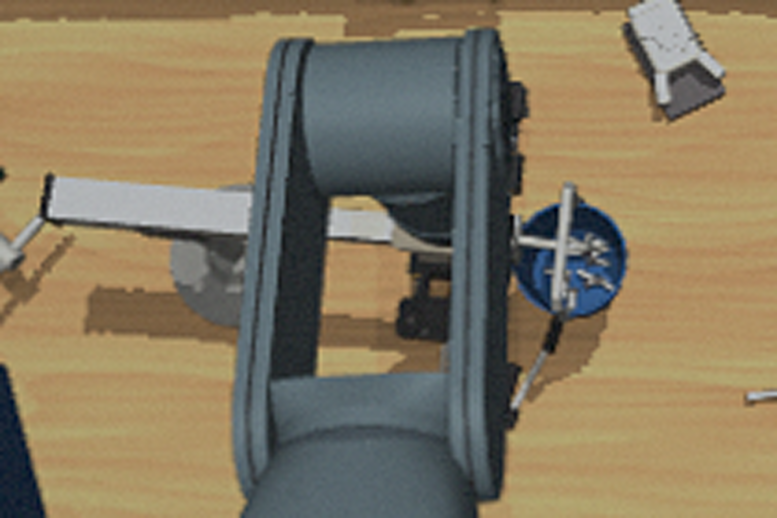

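>>> send_rows(plan=[{"offset": [0, 0, 0], "delta_rot": [0, 0, 0], "gripper": 1}, {"offset": [0, 0, 0], "delta_rot": [0, 0, 0], "gripper": 1}, {"offset": [0, 0, 0], "delta_rot": [0, 0, 0], "gripper": 1}, {"offset": [0, 0, 0], "delta_rot": [0, 0, 0], "gripper": 1}, {"offset": [0, 0, 0], "delta_rot": [0, 0, 0], "gripper": 1}, {"offset": [0, 0, 0], "delta_rot": [0, 0, 0], "gripper": 1}, {"offset": [0, 0, 0], "delta_rot": [0, 0, 0], "gripper": 1}, {"offset": [0, 0, 0], "delta_rot": [0, 0, 0], "gripper": 1}])

```text
clock: 25.5
position: [0.4812, 0.1422, 0.1527]
ee_rot: [[0.0, 0.997, -0.078], [0.004, -0.078, -0.997], [-1.0, 0.0, -0.004]]
contact_force: [-1.2, 8.7, 5.6]
width: 0.381
```

```bash
python3 - <<'E'
from h import *
np.set_printoptions(precision=4,suppress=True)
t0=dict(np.load("t19.npz"));t=lambda L:[(60+(a+.5)/3.7-.5,130+(b+.5)/3.7-.5) for a,b in L]
b=onz(t0,t([(570,187),(560,315)]),.204);print("bar",b,b.mean(0));print("rim c",onz(t0,t([(571,262)]),.1375))
o=r.observe();print(o["position"],o["width"]*93,o["contact_force"])
a=cam("top");b=cam("top")
d=cv2.absdiff(t0["pixels"],a["pixels"])[170:230,195:240].astype(int);print("diff pail, mean/max",d.mean(),d.max(), cv2.absdiff(a["pixels"],b["pixels"])[170:230,195:240].mean())
cv2.imwrite("pics/t20.png",a["pixels"]);crop(a,185,165,245,230,8,"t20c.png")
E
```

```text
bar [[0.521  0.076  0.204 ]
 [0.4219 0.0812 0.204 ]] [0.4714 0.0786 0.204 ]
rim c [[0.4741 0.0801 0.1375]]
[0.4812 0.1422 0.1527] 35.45884631799388 [-1.2006  8.7271  5.5672]
diff pail, mean/max 2.511975308641975 19 2.486666666666667
```

View pics/t20.png

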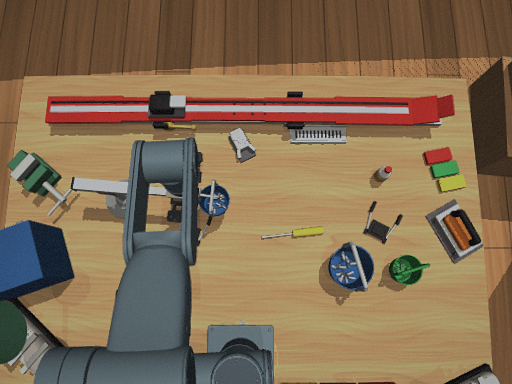

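The pail is still, since the frame difference equals the noise. The bar middle is within about 6 mm of the expected trough position, the pull rose at the end stop after 120.0 mm of travel, and the bystanders are unmoved. I'll hand in.

```bash
python3 - <<'E'
from workcell import r, order
print(order.hand_in()); print(r.observe()["clock"])
E
```

```text
the job is handed in; nothing more can be done
None
the job is handed in; nothing more can be done
```

The small blue pail is hanging on the hook, the arm is drawn out to its second stop with the button squeezed in, and the gripper is still holding the grip. I handed the job in at about 25.6 s; it reports no verdict.

**What went wrong:** my first grasp closed on nothing. The wrist and side pictures both showed the fingertips ending about 30 mm short of the stated TCP. I corrected for that, and the second grasp held; the pail had not moved in between.

**Last checks:**
- **Arm position:** it travelled 120.0 mm by the TCP, and the pull rose to about 9 N at the end stop.
- **Grip:** the opening was 36 mm when I squeezed, which means the button is flush; the last reading was 35.5 mm. The squeeze is set to 25 N.
- **Pail:** it hangs upright and clear of the fingers, with no motion between pictures.
- **Bystanders:** they looked unmoved in the top view. The arm and pail partly cover the first brake there, but the wrist view showed it clear.

**Disagreement:** the top picture put the middle of the pail's bar about 6 mm from where I expected the hook trough. That is inside the 18 mm limit, and part of it is probably my reading of the shaded near end of the bar.

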